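Find the stamped parts crate and send it to the dispatch line

ROBOT

A 6-joint arm with a two-finger parallel gripper is mounted at the origin on the work surface. World frame = base frame: x ahead of the robot, y to its left, z up, the work surface at z = 0. Lengths are in m, angles in degrees, forces in N, time in s.
With the tool pointing down it reaches from about 0.25 to 0.725 m from the base axis. Payload 9.7 kg.
Tool frame: the origin (TCP) lies on the centre line of the jaws, within the pads' length; the fingertips stand 19 mm ahead of it and the grasp point (between the pads) is the TCP (bot.tcp_to_tips is the z of the fingertips in the tool frame, in m); z points along the fingers, y is the line along which they close (so a half turn about z gives the same grasp; the last joint's range is limited). The gripper opens to 85 mm and grips with 20 to 120 N. Pads are 22 mm wide; open, the fingers measure 114 mm over their backs; the gripper's body (76 mm by 85 mm) begins 54 mm behind the grasp point. The pads swing forward as they close: fully open they stand 13 mm farther back than shut.
Start: joints at [70.76, 4.979, 10.078, 95.1, 0, 90], TCP at [0.181, 0.519, 0.25] pointing down, gripper open.
Joint ranges: [-179.16, 179.16], [-48.56, 103.87], [-65.8, 70.77], [-126.05, 130.52], [-82.76, 87.17], [-180, 180]. Speed limits (degrees/s): [127.2, 127.2, 147.25, 180, 180, 180].

INTERFACE

Orientations are given as [roll, pitch, yaw] about the fixed x, y, z axes, in that order (R = Rz(yaw) Ry(pitch) Rx(roll)).
In Python, from workcell import bot gives the robot as it stands. The module is installed in compiled form; this text tells all that it offers.
- The arm moves only by the tool play_rows, never from a script. Its argument "increments" is a list of rows, each an object with "slide": the shift along the tool's x, y, z in mm, a list of three; "angular": the turn, a rotation vector about the tool's x, y, z in degrees, a list of three; "claw": the opening, from -1 (shut) to 1 (fully open). In form: [{"slide": [x, y, z], "angular": [rx, ry, rz], "claw": claw}, ...]. A call has 1 to 8 rows; each row shifts and turns the commanded pose from where the row before left it, along the tool's axes as they then stand; what a row does not reach is not made up. A row lasts 1/10 s, in which the tool goes at most 50 mm and 8.59 degrees, less where a joint would pass 70% of its speed; a pose out of reach is approached as far as the arm can. A call is refused whole if a number of a shift passes 50 or a number of a turn 8.59, either way. A call with a gripper value outside its range is refused whole. The fingers move at their own pace and stop on an object; "squeeze" is the grip in N (left out, the last holds). Time passes only in rows, so rows that do not move let the fingers close. It gives the time, the measured TCP pose, the force, the opening and the grip force at its end, in the units of the state.
- bot.get_obs(): the state, without advancing time (a new reading comes with each control period).
- bot.camera(name): name is "scene" or "top"; returns the picture (400x640x3 uint8, red, green, blue); there is no depth.
- bot.camera_info(name): a dict with "fovy" (degrees; the focal length in pixels is half the picture's height over the tangent of half this angle, whatever the lens; pixels are square), "cx", "cy" (the principal point, pixels), "k1" (the pictures are not rectified: a ray, as slopes to the right and down, at radius r is drawn at 1 + k1 r^2 times it, then the intrinsics apply), "R" (3x3) and "t" (3): a world point X has camera coordinates R X + t. Camera axes: x right, y down, z forward; pixel columns grow to the right and rows downward; lengths in m; the calibration is good to about 2 mm. A picture is of the moment at which its call begins. camera_info takes no time and is no camera call.
- bot.job_done(): hands the job in; it is judged then, once.
The state is a dict: "time": time; "q": joint angles; "qd": joint speeds; "joint_efforts": joint torques, N m; "ee_pos": TCP position; "tcp_rot": TCP orientation; "wrist_force": force on the tool from outside, world axes, zero at the start; "torque": the same for the moment, N m; "opening": finger opening in m; "grasp_force": force on a finger pad.
Only numpy, scipy, OpenCV 4.12 (cv2) and the standard library are available. Lean on these libraries where they do the work, as an engineer would, in place of code of your own. Each camera call takes 0.05 s, during which the arm holds its last target. There are 200 camera calls.

TASK

One of the two plywood parts crates has a black ring-and-cross stamp under its bottom. Hook your fingertips behind each crate's front lip and rock it over towards the robot until it stands by itself on its nose, showing its underside: first the crate on the robot's left, then the one on its right. Then push the stamped crate back down flat and push it forward until its far wall stands over the white dispatch line, leaving the other standing on its nose where it is; lift or roll over neither, and leave the brass coupling, oil bottle and mug alone.

Things in the scene. Friction and masses are not known exactly. Their poses are not given: they have to be found in the camera images.
- crate_a: One of two outwardly identical open plywood parts crates (steel fittings fixed inside), about 0.45 kg, loose. 140 mm along x, 120 mm along y, walls 102 mm high and 6 mm thick (front wall 80 mm), contents below z 72 mm. At the top of its front a small nose with an upturned lip overhangs. Origin: centre of the underside; x points from nose to far wall (roughly away from the robot), z up.
- crate_b: The other crate, the same in every measure and axis as crate_a.
- stamp (a point): Centre of the stamp: a black ring (100 mm across) and cross, flat on the underside of one of the two crates, in the middle, 3 mm above the bench when the crate stands flat. It lies within 4 mm of that crate's origin, which tells whose it is.
- crate_a_nose (a point): Middle of the finger shelf behind crate_a's front lip: x -69, y 0, z 86 mm in its frame. Shelf and lip (6 mm thick) span x -92 to -52 mm, underside at z 80 mm; lip and side walls rise to z 102 mm, leaving a pocket 34 mm (x -86 to -52) by 108 mm (y), open above and, beyond x -52, to the crate's inside (14 mm deeper or more).
- crate_b_nose (a point): The same point on crate_b.
- crate_a_heel (a point): Middle of crate_a's lower front edge: x -70, y 0, z 0 mm in its frame. Pressed down lightly on the shelf and drawn towards the robot by the lip (some 5 N each), the crate rocks about this edge, the lip swinging down and towards the robot. Past about 58 degrees it goes on by itself and rests on heel and lip at 75 degrees; pushed back past there, it falls flat.
- crate_b_heel (a point): The same point on crate_b.
- crate_a_far (a point): Middle of the foot of crate_a's far wall: x +70, y 0, z 0 mm in its frame. With the crate on its nose this edge stands highest at the back, about 135 mm up; the far wall's rim (x +70, z 102 mm) is then the top edge nearest the robot, about 160 mm up, and a fingertip pushing it away from the robot lays the crate flat again.
- crate_b_far (a point): The same point on crate_b.
- line: Dispatch line: a flat white band painted across the bench beyond the crates, 40 mm wide along its x and 620 mm long along its y, no height to speak of. Origin: its centre; x points away from the robot.
- coupling: Loose brass coupling, 34 mm diameter, 40 mm tall, standing between the crates. Origin: centre of its foot. Leave it alone.
- oil: Loose grey oil bottle, 54 mm diameter, 140 mm tall, to one side of the crates. Origin: centre of its foot. Leave it alone.
- mug: Loose white mug, 76 mm diameter with a handle, 90 mm tall, to one side of the crates. Origin: centre of its foot. Leave it alone.
Mind the look-alikes: they are no part of the job. Leave any purple look-alike of the crate_b alone.

How it is judged (in metres and radians):
On the way, in this order (a step that is already met when the one before it is completed fails the run):
1. the crate on the robot's left stands tipped on its nose (((angle between crate_a's own z axis and vertical above 1.15 rad and world y of crate_a above 0 m and height (world z) of crate_a_heel below 0.02 m and height (world z) of crate_a_far above 0.1 m) or (angle between crate_b's own z axis and vertical above 1.15 rad and world y of crate_b above 0 m and height (world z) of crate_b_heel below 0.02 m and height (world z) of crate_b_far above 0.1 m)) and contact force between each of crate_a, crate_b and the fingers below 0.15 N), for 0.3 s.
2. the crate on the robot's right stands tipped on its nose (((angle between crate_a's own z axis and vertical above 1.15 rad and world y of crate_a below 0 m and height (world z) of crate_a_heel below 0.02 m and height (world z) of crate_a_far above 0.1 m) or (angle between crate_b's own z axis and vertical above 1.15 rad and world y of crate_b below 0 m and height (world z) of crate_b_heel below 0.02 m and height (world z) of crate_b_far above 0.1 m)) and contact force between each of crate_a, crate_b and the fingers below 0.15 N), for 0.3 s.
At the end, for the whole second after the job is handed in: The stamped crate stands flat and still with the foot of its far wall within 21 mm of the dispatch line's centre line; the other still stands tipped on its nose (over 66 degrees), its heel within 80 mm of its start; coupling, bottle and mug are upright within 30 mm of their starts (angle between crate_a's own z axis and vertical below 0.08 rad and angle between crate_b's own z axis and vertical above 1.15 rad and height (world z) of crate_b_heel below 0.02 m and x of crate_a_far in the frame of line between -0.021 and 0.021 m and y of crate_a_far in the frame of line between -0.3 and 0.3 m and distance of crate_b_heel from where it was at the start of the episode below 0.08 m and linear speed of each of crate_a, crate_b below 0.01 m/s and distance of each of coupling, oil, mug from where it was at the start of the episode below 0.03 m and angle between each of coupling, oil, mug's own z axis and vertical below 0.15 rad); the robot touches nothing.
It fails at once if a crate is lifted clear of the bench (heel and far foot both over 25 mm up) (height (world z) of each of crate_a_heel, crate_a_far above 0.025 m or height (world z) of each of crate_b_heel, crate_b_far above 0.025 m).
It fails at once if a crate is rolled over (tilt over 95 degrees) (angle between any of crate_a, crate_b's own z axis and vertical above 1.65 rad).
It fails at once if the coupling, bottle or mug is shifted more than 30 mm or tipped (distance of any of coupling, oil, mug from where it was at the start of the episode above 0.03 m or angle between any of coupling, oil, mug's own z axis and vertical above 0.3 rad).
It also fails if it takes over 72 s, if anything falls off the work surface, if the arm or the gripper's body presses on something with over 40 N, if the wrist force passes 120 N, or if a joint passes its speed limit or range.

## Working session

There is one attempt and no reset: what is moved stays moved. The work goes in short steps, Python scripts to look and compute and a tool call to move; the robot and the scene stay as the last step left them, time stands still between calls to the robot, and variables do not carry over. Pictures are saved under pics/ and viewed, at most 13 in all, crops included, and the job is handed in when it is done.

Besides the shell and the picture viewer there is one more tool, called after ">>>" as name(argument=value, ...) on one line, values as JSON. play_rows: Moves the arm, as the interface text tells. Its arguments: {"type":"object","properties":{"increments":{"type":"array"},"squeeze":{"type":"number"}},"required":["increments"]}

```bash
mkdir -p pics
cat > h.py <<'E'
import numpy as np, cv2
from workcell import bot
def snap(n,f):
    im=bot.camera(n); cv2.imwrite(f'pics/{f}.png',im[:,:,::-1]); return im
def ray(n,u,v):
    c=bot.camera_info(n); f=200/np.tan(np.radians(c['fovy'])/2)
    d=np.array([(u-c['cx'])/f,(v-c['cy'])/f]); s=d.copy()
    for _ in range(20): s=d/(1+c['k1']*(s@s))
    R=np.array(c['R']);t=np.array(c['t'])
    return -R.T@t, R.T@np.r_[s,1]
def onz(n,u,v,z):
    o,d=ray(n,u,v); return o+d*(z-o[2])/d[2]
def proj(n,X):
    c=bot.camera_info(n); f=200/np.tan(np.radians(c['fovy'])/2)
    p=np.array(c['R'])@X+np.array(c['t']); s=p[:2]/p[2]; s=s*(1+c['k1']*(s@s))
    return s*f+[c['cx'],c['cy']]
def mid(a,b):
    pass
E
python3 - <<'E'
from h import *
a=snap('scene','s0');b=snap('top','t0')
for n in('scene','top'):
    c=bot.camera_info(n);print(n,c['fovy'],c['k1'],-np.array(c['R']).T@c['t'],np.round(c['R'],2).tolist())
print(bot.get_obs())
E
```

```text
scene 55.3006932508158 -0.023813664766377713 [1.3461704  0.15692716 0.70706647] [[-0.18, 0.98, -0.02], [0.62, 0.1, -0.78], [-0.76, -0.15, -0.63]]
top 46.63341074475811 -0.039114221244979555 [0.36891555 0.02155349 1.24487846] [[0.01, -1.0, 0.01], [-0.98, -0.01, -0.18], [0.18, -0.01, -0.98]]
{'time': 0.1, 'q': array([7.07609603e+01, 5.00733094e+00, 1.00389722e+01, 9.50993452e+01,
       6.93413274e-04, 9.00020502e+01]), 'qd': array([-0.01649464, -0.06146638,  0.09996105,  0.14581974,  0.01874304,
       -0.00810446]), 'joint_efforts': array([-2.99135636e-04, -5.21560943e+01,  4.65654695e+01,  1.59655802e-02,
       -1.31513275e-05, -9.44391871e-06]), 'ee_pos': array([0.18116732, 0.51911232, 0.24965968]), 'tcp_rot': array([-1.79932296e+02, -6.90990173e-04,  1.60758909e+02]), 'wrist_force': array([ 0.64749841,  0.38501073, -0.01033928]), 'torque': array([-0.03459362,  0.0018254 , -0.00936256]), 'grasp_force': 0.0, 'opening': 0.08500439488741847}
```

View pics/s0.png

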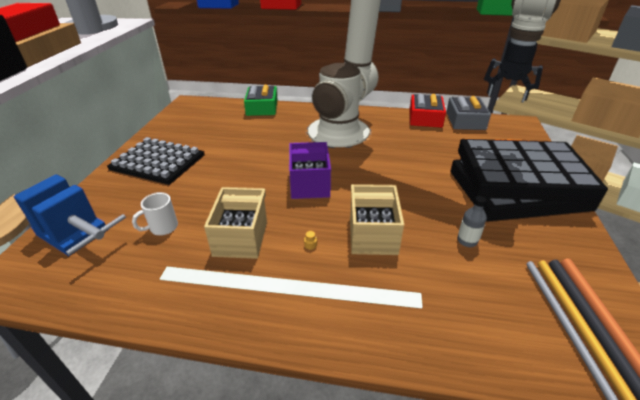

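View pics/t0.png

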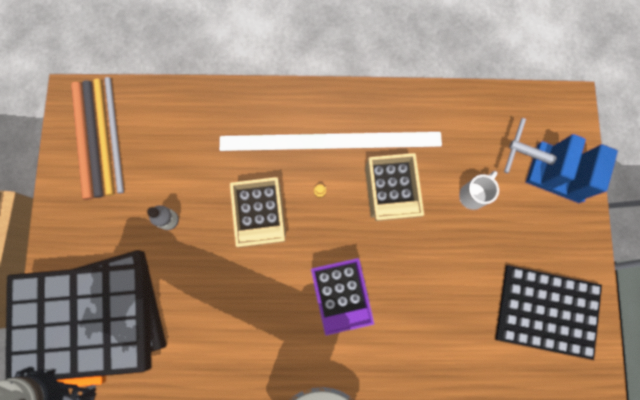

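The scene picture shows two plywood crates at (238,222) and (375,220), with the purple look-alike at (310,170). In the top picture they're at (257,211) = robot's left, (396,186) = robot's right, and purple (342,296). Other things in the top picture are the coupling (320,190), bottle (162,217), mug (482,190) and line (330,141). Box-like candidates are those three crates and the small bins at the back; I choose the two plywood ones and will check them in one crop.

Run:
```python
from h import *
im=cv2.imread('pics/t0.png'); 
cv2.imwrite('pics/c0.png',cv2.resize(im[120:345,200:500],None,fx=2.66,fy=2.66,interpolation=cv2.INTER_CUBIC))
hsv=cv2.cvtColor(im,cv2.COLOR_BGR2HSV)
print(hsv[237,258],hsv[215,236],hsv[212,398],hsv[250,200])
m=cv2.inRange(hsv,(15,40,150),(35,150,255))
n,l,s,c=cv2.connectedComponentsWithStats(m)
for i in range(1,n):
    if s[i,4]<200: continue
    p=cv2.findNonZero((l==i).astype('uint8')); r=cv2.minAreaRect(p); b=cv2.boxPoints(r)
    print('box',s[i,4],r); 
    print(np.round([onz('top',u,v,.102)[:2] for u,v in b],4).tolist())
w=cv2.inRange(hsv,(0,0,225),(180,40,255)); w[:120]=0;w[160:]=0;w[:,:210]=0;w[:,450:]=0
r=cv2.minAreaRect(cv2.findNonZero(w)); print(r,np.round([onz('top',u,v,0)[:2] for u,v in cv2.boxPoints(r)],4).tolist())
for k,(u,v,z) in dict(coup=(320,190,.04),oil=(157,212,.14),mug=(484,187,.09),pur=(342,296,.08),purfront=(348,326,.102)).items(): print(k,np.round(onz('top',u,v,z),3))
```

```text
[ 24  72 249] [ 20  94 163] [ 24  72 248] [ 13 148 129]
box 1643 ((395.20684814453125, 186.51116943359375), (66.33052825927734, 53.58592987060547), 84.95755004882812)
[[0.7117, -0.1082], [0.726, -0.2462], [0.5539, -0.2553], [0.5408, -0.1209]]
box 1683 ((256.508544921875, 211.82252502441406), (67.53424072265625, 53.16276550292969), 83.2901611328125)
[[0.6409, 0.2452], [0.6584, 0.1122], [0.4882, 0.0888], [0.4717, 0.2184]]
box 593 ((2.3360025882720947, 225.65200805664062), (13.058638572692871, 72.35916900634766), 10.30484676361084)
[[0.4358, 0.8265], [0.6166, 0.8167], [0.6108, 0.7823], [0.4306, 0.7929]]
((330.4075622558594, 140.78611755371094), (14.252161979675293, 221.0947723388672), 88.87670135498047) [[0.7963, 0.2891], [0.8166, -0.3342], [0.7745, -0.3332], [0.7547, 0.2863]]
coup [0.635 0.007 0.04 ]
oil [0.554 0.402 0.14 ]
mug [ 0.636 -0.415  0.09 ]
pur [ 0.358 -0.049  0.08 ]
purfront [ 0.288 -0.062  0.102]
```

View pics/c0.png

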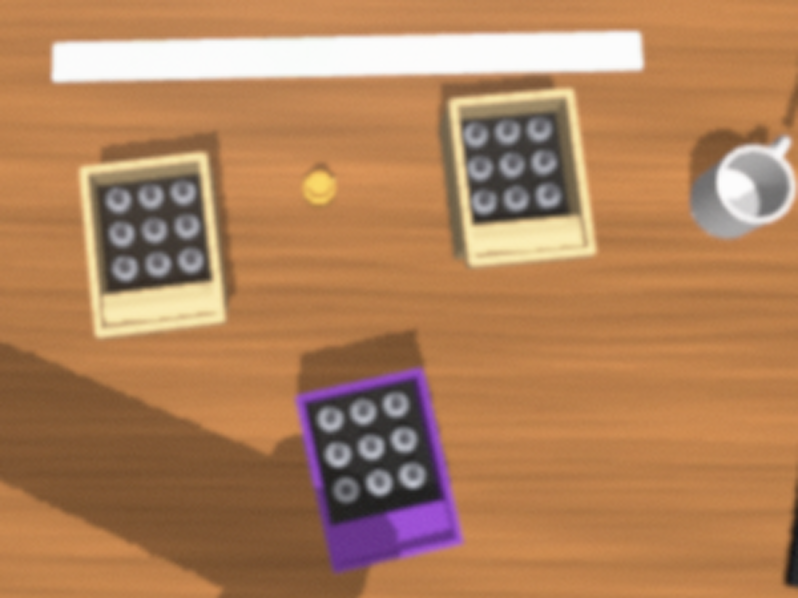

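The crop confirms two plywood crates with their noses towards the robot (rim corners: left (80,168)-(207,153)-(225,322)-(97,337), right (449,100)-(573,88)-(595,255)-(470,267)) and the purple decoy below.

Run:
```python
from h import *
C=dict(L=[(80,168),(207,153),(225,322),(97,337)],R=[(449,100),(573,88),(595,255),(470,267)],P=[(297,396),(422,368),(462,543),(333,572)])
for k,c in C.items():
    P=np.array([onz('top',200+u/2.66,120+v/2.66,.102)[:2] for u,v in c])
    F=(P[0]+P[1])/2;N=(P[2]+P[3])/2; d=F-N; a=np.arctan2(d[1],d[0]); e=d/np.linalg.norm(d)
    w=[np.linalg.norm(P[0]-P[1]),np.linalg.norm(P[2]-P[3])]
    o=(F+N)/2+e*0.011
    print(k,'len(162)',np.linalg.norm(d),'w(120)',w,'yaw',np.degrees(a),'orig',o,'nose',o-.069*e,'lipouter',o-.092*e,'heel',o-.07*e,'far',o+.07*e)
```

```text
L len(162) 0.16216288563713754 w(120) [np.float64(0.12119953414578478), np.float64(0.11915334424281793)] yaw 7.598666077744051 orig [0.57487604 0.16575523] nose [0.50648195 0.15663113] lipouter [0.48368393 0.15358976] heel [0.50549073 0.15649889] far [0.64426134 0.17501156]
R len(162) 0.16372401886945973 w(120) [np.float64(0.12113025608852085), np.float64(0.11907710063341517)] yaw 5.886090727733471 orig [ 0.64341087 -0.18382796] nose [ 0.57477466 -0.19090399] lipouter [ 0.55189592 -0.19326266] heel [ 0.57377993 -0.19100654] far [ 0.71304181 -0.17664939]
P len(162) 0.1610542075348611 w(120) [np.float64(0.11827622334759544), np.float64(0.11935261217111791)] yaw 12.380011410431441 orig [ 0.36879496 -0.0455712 ] nose [ 0.30139941 -0.06036443] lipouter [ 0.27893422 -0.0652955 ] heel [ 0.30042266 -0.06057882] far [ 0.43716726 -0.03056358]
```

```bash
cat >> h.py <<'E'
from scipy.spatial.transform import Rotation as Ro
import json
T=bot.tcp_to_tips if not callable(bot.tcp_to_tips) else bot.tcp_to_tips()
HEEL=dict(L=(.5055,.1565,7.6),R=(.5738,-.1910,5.9))
def pose(c,X,Z,lean,Y=0):
    "tip at X,Y,Z mm in heel frame; fingers lean forward by lean deg"
    hx,hy,yw=HEEL[c]; Y0=Ro.from_euler('z',yw,degrees=True)
    tip=np.array([hx,hy,0])+Y0.apply(np.array([X,Y,Z])/1e3)
    R=Y0*Ro.from_euler('x',180,degrees=True)*Ro.from_euler('y',lean,degrees=True)
    return tip-R.apply([0,0,T]),R
def cur():
    o=bot.get_obs(); return np.array(o['ee_pos']),Ro.from_euler('xyz',o['tcp_rot'],degrees=True)
def rows(wps,start=None):
    "wps: list of (pos,R,n)"
    p,R=start or cur(); out=[]
    for tp,tR,n in wps:
        w=(R.inv()*tR).as_rotvec(degrees=True)
        a=np.round(w/n,1)
        for k in range(n):
            s=np.round(R.inv().apply((tp-p)/(n-k))*1e3,1)
            p=p+R.apply(s)/1e3; R=R*Ro.from_rotvec(a,degrees=True)
            out.append((s,a))
    for i in range(0,len(out),8):
        print('['+',\n'.join(json.dumps(dict(slide=[float(x) for x in s],angular=[float(x) for x in a],claw=-1)).replace(' ','') for s,a in out[i:i+8])+']\n')
def loc(c,claw=-1):
    p,R=cur(); hx,hy,yw=HEEL[c]; t=p+R.apply([0,0,T])
    return Ro.from_euler('z',-yw,degrees=True).apply(t-[hx,hy,0])*1e3
E
python3 - <<'E'
from h import *
print(T)
p,R=pose('L',-4,135,0)
rows([(p,R,19)])
E
```

```text
0.019
[{"slide":[-22.2,-12.5,5.0],"angular":[-0.0,0.0,8.1],"claw":-1},
{"slide":[-23.8,-9.2,5.1],"angular":[-0.0,0.0,8.1],"claw":-1},
{"slide":[-24.8,-5.8,5.0],"angular":[-0.0,0.0,8.1],"claw":-1},
{"slide":[-25.4,-2.2,5.1],"angular":[-0.0,0.0,8.1],"claw":-1},
{"slide":[-25.4,1.4,5.0],"angular":[-0.0,0.0,8.1],"claw":-1},
{"slide":[-25.0,4.9,5.1],"angular":[-0.0,0.0,8.1],"claw":-1},
{"slide":[-24.1,8.4,5.0],"angular":[-0.0,0.0,8.1],"claw":-1},
{"slide":[-22.6,11.7,5.1],"angular":[-0.0,0.0,8.1],"claw":-1}]

[{"slide":[-20.8,14.8,5.0],"angular":[-0.0,0.0,8.1],"claw":-1},
{"slide":[-18.5,17.6,5.1],"angular":[-0.0,0.0,8.1],"claw":-1},
{"slide":[-15.8,20.0,5.0],"angular":[-0.0,0.0,8.1],"claw":-1},
{"slide":[-12.8,22.0,5.1],"angular":[-0.0,0.0,8.1],"claw":-1},
{"slide":[-9.6,23.6,5.0],"angular":[-0.0,0.0,8.1],"claw":-1},
{"slide":[-6.2,24.7,5.1],"angular":[-0.0,0.0,8.1],"claw":-1},
{"slide":[-2.6,25.3,5.0],"angular":[-0.0,0.0,8.1],"claw":-1},
{"slide":[1.0,25.5,5.1],"angular":[-0.0,0.0,8.1],"claw":-1}]

[{"slide":[4.5,25.1,5.0],"angular":[-0.0,0.0,8.1],"claw":-1},
{"slide":[8.0,24.2,5.1],"angular":[-0.0,0.0,8.1],"claw":-1},
{"slide":[11.4,22.8,5.0],"angular":[-0.0,0.0,8.1],"claw":-1}]
```

>>> play_rows(increments=[{"slide": [-22, -12.5, 5], "angular": [0, 0, 8.1], "claw": -1}, {"slide": [-24, -9, 5], "angular": [0, 0, 8.1], "claw": -1}, {"slide": [-25, -6, 5], "angular": [0, 0, 8.1], "claw": -1}, {"slide": [-25.5, -2, 5], "angular": [0, 0, 8.1], "claw": -1}, {"slide": [-25.5, 1.5, 5], "angular": [0, 0, 8.1], "claw": -1}, {"slide": [-25, 5, 5], "angular": [0, 0, 8.1], "claw": -1}, {"slide": [-24, 8.5, 5], "angular": [0, 0, 8.1], "claw": -1}, {"slide": [-22.5, 11.5, 5], "angular": [0, 0, 8.1], "claw": -1}])

```text
time: 0.9
ee_pos: [0.317, 0.3657, 0.2098]
tcp_rot: [-180.0, 0.0, 95.6]
wrist_force: [0.8, 0.0, 0.0]
opening: 0.0001
grasp_force: 0.0
```

>>> play_rows(increments=[{"slide": [-21, 15, 5], "angular": [0, 0, 8.1], "claw": -1}, {"slide": [-18.5, 17.5, 5], "angular": [0, 0, 8.1], "claw": -1}, {"slide": [-16, 20, 5], "angular": [0, 0, 8.1], "claw": -1}, {"slide": [-13, 22, 5], "angular": [0, 0, 8.1], "claw": -1}, {"slide": [-9.5, 23.5, 5], "angular": [0, 0, 8.1], "claw": -1}, {"slide": [-6, 24.5, 5], "angular": [0, 0, 8.1], "claw": -1}, {"slide": [-2.5, 25.5, 5], "angular": [0, 0, 8.1], "claw": -1}, {"slide": [1, 25.5, 5], "angular": [0, 0, 8.1], "claw": -1}])

```text
time: 1.7
ee_pos: [0.4521, 0.2126, 0.1698]
tcp_rot: [-180.0, 0.0, 30.8]
wrist_force: [-0.5, 0.5, -0.5]
opening: -0.0002
grasp_force: 0.0
```

>>> play_rows(increments=[{"slide": [4.5, 25, 5], "angular": [0, 0, 8.1], "claw": -1}, {"slide": [8, 24, 5], "angular": [0, 0, 8.1], "claw": -1}, {"slide": [11.5, 23, 5], "angular": [0, 0, 8.1], "claw": -1}, {"slide": [0, 0, 0], "angular": [0, 0, 0], "claw": -1}])

```text
time: 2.1
ee_pos: [0.5159, 0.1041, 0.1534]
tcp_rot: [-177.9, 0.3, 10.4]
wrist_force: [-0.3, 0.4, 0.5]
opening: -0.0003
grasp_force: 0.0
```

Run:
```python
from h import *
im=snap('top','t1'); snap('scene','s1')
cv2.imwrite('pics/c1.png',np.hstack([cv2.resize(cv2.imread('pics/t1.png')[150:270,200:320],(400,400)),cv2.resize(cv2.imread('pics/s1.png')[120:270,300:450],(400,400))]))
o=bot.get_obs();print(o['q'],o['tcp_rot'],o['opening'],o['wrist_force'],loc('L'))
rows([(*pose('L',-3,92,8),6),(*pose('L',-3,85,8),2)])
```

```text
[ 10.76309172   1.04123658  -4.66651407  84.54617629   2.09297417
 179.94376353] [-177.90677777    0.251873     10.81929121] -0.0001504280885107164 [0.3629864  0.75265347 0.08288856] [  2.41789354 -48.87795597 135.24907629]
[{"slide":[-0.9,-8.1,7.5],"angular":[-0.4,1.4,0.5],"claw":-1},
{"slide":[-1.1,-8.1,7.5],"angular":[-0.4,1.4,0.5],"claw":-1},
{"slide":[-1.4,-8.1,7.4],"angular":[-0.4,1.4,0.5],"claw":-1},
{"slide":[-1.6,-8.2,7.3],"angular":[-0.4,1.4,0.5],"claw":-1},
{"slide":[-1.9,-8.2,7.2],"angular":[-0.4,1.4,0.5],"claw":-1},
{"slide":[-2.1,-8.2,7.0],"angular":[-0.4,1.4,0.5],"claw":-1},
{"slide":[-0.5,-0.0,3.5],"angular":[0.0,-0.0,0.0],"claw":-1},
{"slide":[-0.4,-0.0,3.4],"angular":[0.0,-0.0,0.0],"claw":-1}]
```

View pics/c1.png

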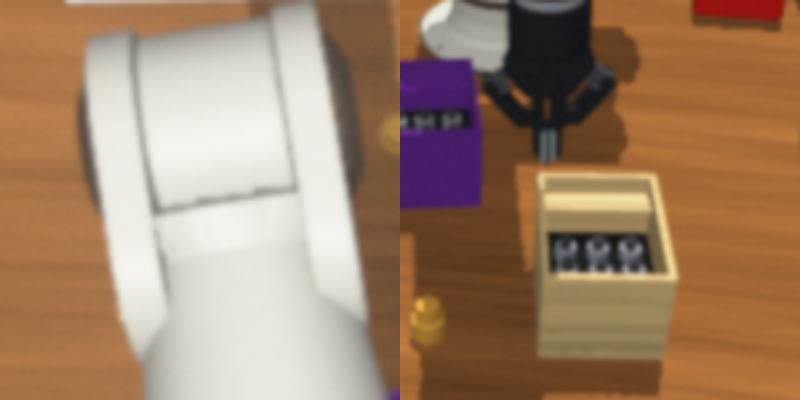

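The gripper is now 45 mm to the right of the crate, in line with its nose. Joint 6 hit its range limit because it equals 180 + q1 − yaw, so I'll use the half-turned yaw instead.

```bash
python3 - <<'E'
s=open('h.py').read()
s=s.replace("R=Y0*Ro.from_euler('x',180,degrees=True)*Ro.from_euler('y',lean,degrees=True)","R=Y0*Ro.from_euler('x',180,degrees=True)*Ro.from_euler('z',180,degrees=True)*Ro.from_euler('y',-lean,degrees=True)")
open('h.py','w').write(s)
E
python3 - <<'E'
from h import *
rows([(*pose('L',-3,125,0),21)])
E
```

```text
[{"slide":[-0.1,-2.4,0.6],"angular":[-0.0,-0.2,-8.4],"claw":-1},
{"slide":[0.2,-2.3,0.6],"angular":[-0.0,-0.2,-8.4],"claw":-1},
{"slide":[0.6,-2.3,0.6],"angular":[-0.0,-0.2,-8.4],"claw":-1},
{"slide":[0.9,-2.2,0.6],"angular":[-0.0,-0.2,-8.4],"claw":-1},
{"slide":[1.2,-2.0,0.6],"angular":[-0.0,-0.2,-8.4],"claw":-1},
{"slide":[1.5,-1.8,0.6],"angular":[-0.0,-0.2,-8.4],"claw":-1},
{"slide":[1.7,-1.6,0.5],"angular":[-0.0,-0.2,-8.4],"claw":-1},
{"slide":[2.0,-1.3,0.5],"angular":[-0.0,-0.2,-8.4],"claw":-1}]

[{"slide":[2.1,-1.0,0.5],"angular":[-0.0,-0.2,-8.4],"claw":-1},
{"slide":[2.3,-0.7,0.5],"angular":[-0.0,-0.2,-8.4],"claw":-1},
{"slide":[2.3,-0.4,0.5],"angular":[-0.0,-0.2,-8.4],"claw":-1},
{"slide":[2.4,-0.0,0.5],"angular":[-0.0,-0.2,-8.4],"claw":-1},
{"slide":[2.3,0.3,0.5],"angular":[-0.0,-0.2,-8.4],"claw":-1},
{"slide":[2.3,0.7,0.5],"angular":[-0.0,-0.2,-8.4],"claw":-1},
{"slide":[2.2,1.0,0.5],"angular":[-0.0,-0.2,-8.4],"claw":-1},
{"slide":[2.0,1.3,0.5],"angular":[-0.0,-0.2,-8.4],"claw":-1}]

[{"slide":[1.8,1.6,0.5],"angular":[-0.0,-0.2,-8.4],"claw":-1},
{"slide":[1.5,1.8,0.5],"angular":[-0.0,-0.2,-8.4],"claw":-1},
{"slide":[1.3,2.0,0.5],"angular":[-0.0,-0.2,-8.4],"claw":-1},
{"slide":[1.0,2.2,0.5],"angular":[-0.0,-0.2,-8.4],"claw":-1},
{"slide":[0.6,2.2,0.4],"angular":[-0.0,-0.2,-8.4],"claw":-1}]
```

>>> play_rows(increments=[{"slide": [0, 0, 0], "angular": [0, 0, -8.4], "claw": -1}, {"slide": [0, 0, 0], "angular": [0, 0, -8.4], "claw": -1}, {"slide": [0, 0, 0], "angular": [0, 0, -8.4], "claw": -1}, {"slide": [0, 0, 0], "angular": [0, 0, -8.4], "claw": -1}, {"slide": [0, 0, 0], "angular": [0, 0, -8.4], "claw": -1}, {"slide": [0, 0, 0], "angular": [0, 0, -8.4], "claw": -1}, {"slide": [0, 0, 0], "angular": [0, 0, -8.4], "claw": -1}, {"slide": [0, 0, 0], "angular": [0, 0, -8.4], "claw": -1}])

```text
time: 3.0
ee_pos: [0.5139, 0.1106, 0.155]
tcp_rot: [-179.0, -1.9, 78.7]
wrist_force: [0.3, -0.2, -0.6]
opening: 0.0003
grasp_force: 0.0
```

>>> play_rows(increments=[{"slide": [0, 0, 0], "angular": [0, 0, -8.4], "claw": -1}, {"slide": [0, 0, 0], "angular": [0, 0, -8.4], "claw": -1}, {"slide": [0, 0, 0], "angular": [0, 0, -8.4], "claw": -1}, {"slide": [0, 0, 0], "angular": [0, 0, -8.4], "claw": -1}, {"slide": [0, 0, 0], "angular": [0, 0, -8.4], "claw": -1}, {"slide": [0, 0, 0], "angular": [0, 0, -8.4], "claw": -1}, {"slide": [0, 0, 0], "angular": [0, 0, -8.4], "claw": -1}, {"slide": [0, 0, 0], "angular": [0, 0, -8.4], "claw": -1}])

```text
time: 3.8
ee_pos: [0.5139, 0.1106, 0.155]
tcp_rot: [178.6, -1.6, 145.9]
wrist_force: [0.2, 0.3, -0.3]
opening: -0.0003
grasp_force: 0.0
```

>>> play_rows(increments=[{"slide": [0, 0, 0], "angular": [0, 0, -8.4], "claw": -1}, {"slide": [0, 0, 0], "angular": [0, 0, -8.4], "claw": -1}, {"slide": [0, 0, 0], "angular": [0, 0, -8.4], "claw": -1}, {"slide": [0, 0, 0], "angular": [0, 0, -8.4], "claw": -1}, {"slide": [0, 0, 0], "angular": [0, 0, -8.4], "claw": -1}, {"slide": [0, 0, 0], "angular": [0, 0, 0], "claw": -1}])

```text
time: 4.4
ee_pos: [0.514, 0.1104, 0.155]
tcp_rot: [177.9, -0.3, -172.4]
wrist_force: [-0.5, -0.8, 0.5]
opening: -0.0
grasp_force: 0.0
```

Run:
```python
from h import *
print(loc('L'),bot.get_obs()['q'],bot.get_obs()['tcp_rot'])
rows([(*pose('L',-3,110,8),6),(*pose('L',-3,90,8),2),(*pose('L',-3,85,8),1)])
```

```text
[  2.19223004 -46.129734   136.05183527] [11.06324219  0.95322661 -4.66704575 84.55221166  2.09368807  3.41589395] [ 177.92029886   -0.29689913 -172.35041457]
[{"slide":[1.3,7.6,4.7],"angular":[0.3,-1.4,-0.0],"claw":-1},
{"slide":[1.4,7.7,4.6],"angular":[0.3,-1.4,-0.0],"claw":-1},
{"slide":[1.5,7.7,4.5],"angular":[0.3,-1.4,-0.0],"claw":-1},
{"slide":[1.6,7.7,4.4],"angular":[0.3,-1.4,-0.0],"claw":-1},
{"slide":[1.8,7.7,4.3],"angular":[0.3,-1.4,-0.0],"claw":-1},
{"slide":[1.8,7.8,4.3],"angular":[0.3,-1.4,-0.0],"claw":-1},
{"slide":[1.4,-0.1,9.9],"angular":[0.1,0.1,-0.1],"claw":-1},
{"slide":[1.4,0.0,9.9],"angular":[0.1,0.1,-0.1],"claw":-1}]

[{"slide":[0.7,0.0,4.9],"angular":[0.1,-0.1,0.1],"claw":-1}]
```

>>> play_rows(increments=[{"slide": [0.8, 7.6, 4.7], "angular": [0.3, -1.4, 0], "claw": -1}, {"slide": [0.9, 7.7, 4.6], "angular": [0.3, -1.4, 0], "claw": -1}, {"slide": [1, 7.7, 4.5], "angular": [0.3, -1.4, 0], "claw": -1}, {"slide": [1.1, 7.7, 4.4], "angular": [0.3, -1.4, 0], "claw": -1}, {"slide": [1.3, 7.7, 4.3], "angular": [0.3, -1.4, 0], "claw": -1}, {"slide": [1.3, 7.8, 4.3], "angular": [0.3, -1.4, 0], "claw": -1}, {"slide": [1.4, 0, 10], "angular": [0, 0, 0], "claw": -1}, {"slide": [1.4, 0, 10], "angular": [0, 0, 0], "claw": -1}])

```text
time: 5.2
ee_pos: [0.5033, 0.1555, 0.1081]
tcp_rot: [179.7, 8.1, -172.9]
wrist_force: [-0.8, 0.9, -0.3]
opening: -0.0
grasp_force: 0.0
```

>>> play_rows(increments=[{"slide": [0, 0, 2], "angular": [0, 0, 0], "claw": -1}, {"slide": [0, 0, 1], "angular": [0, 0, 0], "claw": -1}, {"slide": [0, 0, 0], "angular": [0, 0, 0], "claw": -1}])

```text
time: 5.5
ee_pos: [0.5038, 0.155, 0.1058]
tcp_rot: [179.7, 8.0, -172.9]
wrist_force: [-3.5, 0.9, 5.5]
opening: 0.0001
grasp_force: 2.4
```

Run:
```python
from h import *
print(loc('L'),bot.get_obs()['wrist_force'],bot.get_obs()['tcp_rot'])
```

```text
[ 0.74449449 -1.15207717 86.93783928] [-3.46063776  0.90475656  5.47117884] [ 179.66197074    8.01631835 -172.87537115]
```

```bash
cat >> h.py <<'E'
def arc(c,ths,phis,n,press=1.,pull=.5,start=None):
    w=[]
    for th,ph in zip(ths,phis):
        t,f=np.radians(th),np.radians(ph)
        x=-16-pull; z=86-press+22*np.sin(max(0,t-f))
        C=np.array([x*np.cos(t)-z*np.sin(t),x*np.sin(t)+z*np.cos(t)])+11*np.array([np.cos(f),np.sin(f)])
        w.append((*pose(c,C[0],C[1],ph),n))
    rows(w,start)
E
python3 - <<'E'
from h import *
arc('L',[0,5,10,15,20,25,30,35,40,45,50,55,60,65],[8,8,8,10,13,17,21,25,29,33,37,41,45,49],2)
E
```

```text
[{"slide":[3.2,0.6,-0.2],"angular":[0.1,0.0,-0.2],"claw":-1},
{"slide":[3.1,0.6,-0.3],"angular":[0.1,0.0,-0.2],"claw":-1},
{"slide":[3.8,-0.0,0.4],"angular":[0.0,0.0,-0.0],"claw":-1},
{"slide":[3.8,-0.0,0.3],"angular":[0.0,0.0,-0.0],"claw":-1},
{"slide":[3.7,-0.0,0.3],"angular":[0.0,0.0,-0.0],"claw":-1},
{"slide":[3.7,-0.0,0.3],"angular":[0.0,0.0,-0.0],"claw":-1},
{"slide":[4.1,-0.0,0.3],"angular":[0.0,-1.0,-0.0],"claw":-1},
{"slide":[4.1,-0.0,0.2],"angular":[0.0,-1.0,-0.0],"claw":-1}]

[{"slide":[4.2,-0.0,0.5],"angular":[0.0,-1.5,-0.0],"claw":-1},
{"slide":[4.3,-0.0,0.5],"angular":[0.0,-1.5,-0.0],"claw":-1},
{"slide":[4.4,-0.0,0.8],"angular":[0.0,-2.0,-0.0],"claw":-1},
{"slide":[4.3,-0.1,0.6],"angular":[0.0,-2.0,-0.0],"claw":-1},
{"slide":[4.4,0.0,0.9],"angular":[0.0,-2.0,-0.0],"claw":-1},
{"slide":[4.4,0.0,0.7],"angular":[0.0,-2.0,-0.0],"claw":-1},
{"slide":[4.4,0.0,0.9],"angular":[0.0,-2.0,-0.0],"claw":-1},
{"slide":[4.3,0.0,0.8],"angular":[0.0,-2.0,-0.0],"claw":-1}]

[{"slide":[4.4,0.0,1.0],"angular":[0.0,-2.0,-0.0],"claw":-1},
{"slide":[4.4,0.0,0.8],"angular":[0.0,-2.0,-0.0],"claw":-1},
{"slide":[4.3,-0.0,1.1],"angular":[0.0,-2.0,-0.0],"claw":-1},
{"slide":[4.4,-0.0,0.9],"angular":[0.0,-2.0,-0.0],"claw":-1},
{"slide":[4.3,-0.0,1.1],"angular":[0.0,-2.0,-0.0],"claw":-1},
{"slide":[4.4,-0.0,1.0],"angular":[0.0,-2.0,-0.0],"claw":-1},
{"slide":[4.3,-0.0,1.2],"angular":[0.0,-2.0,-0.0],"claw":-1},
{"slide":[4.4,-0.0,1.1],"angular":[0.0,-2.0,-0.0],"claw":-1}]

[{"slide":[4.3,-0.0,1.3],"angular":[0.0,-2.0,-0.0],"claw":-1},
{"slide":[4.3,-0.1,1.1],"angular":[0.0,-2.0,-0.0],"claw":-1},
{"slide":[4.3,0.0,1.3],"angular":[0.0,-2.0,-0.1],"claw":-1},
{"slide":[4.4,0.0,1.2],"angular":[0.0,-2.0,-0.1],"claw":-1}]
```

>>> play_rows(increments=[{"slide": [3.2, 0.6, 0], "angular": [0, 0, -0.2], "claw": -1}, {"slide": [3.1, 0.6, 0], "angular": [0, 0, -0.2], "claw": -1}, {"slide": [3.8, 0, 0.3], "angular": [0, 0, 0], "claw": -1}, {"slide": [3.8, 0, 0.3], "angular": [0, 0, 0], "claw": -1}])

```text
time: 5.9
ee_pos: [0.4905, 0.154, 0.1034]
tcp_rot: [179.8, 8.1, -172.5]
wrist_force: [1.3, -2.2, 7.1]
opening: 0.0001
grasp_force: 3.6
```

>>> play_rows(increments=[{"slide": [3.7, 0, 0.3], "angular": [0, 0, 0], "claw": -1}, {"slide": [3.7, 0, 0.3], "angular": [0, 0, 0], "claw": -1}, {"slide": [4.1, 0, 0.3], "angular": [0, -1, 0], "claw": -1}, {"slide": [4.1, 0, 0.2], "angular": [0, -1, 0], "claw": -1}])

```text
time: 6.3
ee_pos: [0.4755, 0.1521, 0.1003]
tcp_rot: [179.8, 10.2, -172.5]
wrist_force: [1.6, -2.3, 6.5]
opening: 0.0001
grasp_force: 2.6
```

Run:
```python
from h import *
snap('scene','s2');o=bot.get_obs();print(loc('L'),o['wrist_force'],o['tcp_rot'])
cv2.imwrite('pics/c2.png',cv2.resize(cv2.imread('pics/s2.png')[80:280,250:500],(750,600)))
```

```text
[-27.81140622  -0.32597005  81.30473839] [ 1.01504647 -1.24876963  7.87548867] [ 179.78946351   10.19664858 -172.45552917]
```

View pics/c2.png

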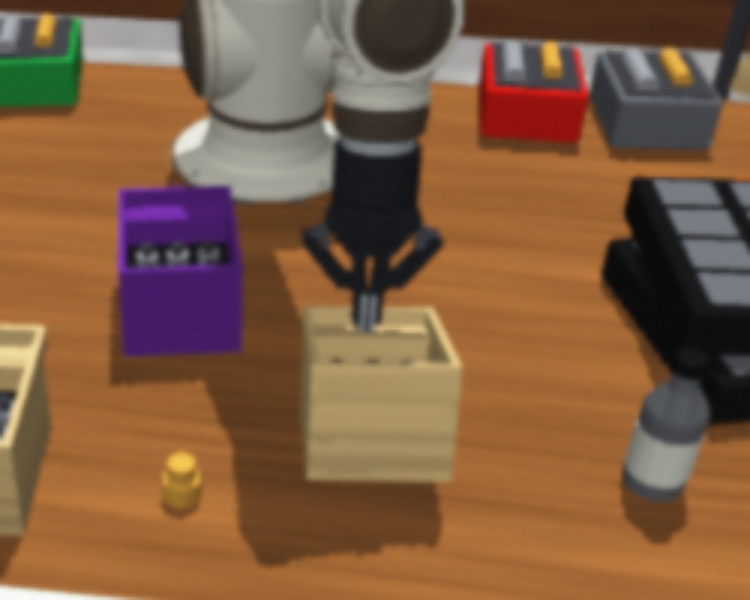

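The finger is in the pocket (370,310) and the crate's back foot has lifted clear of its shadow, so it is rocking. I'll continue the arc.

>>> play_rows(increments=[{"slide": [4.2, 0, 0.5], "angular": [0, -1.5, 0], "claw": -1}, {"slide": [4.3, 0, 0.5], "angular": [0, -1.5, 0], "claw": -1}, {"slide": [4.4, 0, 0.7], "angular": [0, -2, 0], "claw": -1}, {"slide": [4.3, 0, 0.7], "angular": [0, -2, 0], "claw": -1}, {"slide": [4.4, 0, 0.8], "angular": [0, -2, 0], "claw": -1}, {"slide": [4.4, 0, 0.8], "angular": [0, -2, 0], "claw": -1}, {"slide": [4.4, 0, 0.9], "angular": [0, -2, 0], "claw": -1}, {"slide": [4.3, 0, 0.8], "angular": [0, -2, 0], "claw": -1}])

```text
time: 7.15
ee_pos: [0.4434, 0.1481, 0.0839]
tcp_rot: [179.7, 25.1, -172.5]
wrist_force: [0.7, 0.7, 2.1]
opening: -0.0002
grasp_force: 0.6
```

Run:
```python
from h import *
o=bot.get_obs();print(loc('L'),o['wrist_force'],o['tcp_rot'])
arc('L',[40,45,50,55,60,65,70],[29,33,37,41,45,49,52],2)
```

```text
[-5.45848495e+01 -5.70450361e-03  6.66613572e+01] [0.69521402 0.681217   2.11834491] [ 179.73251073   25.12110717 -172.50085808]
[{"slide":[4.0,0.0,0.4],"angular":[0.1,-1.9,-0.0],"claw":-1},
{"slide":[4.1,0.1,0.3],"angular":[0.1,-1.9,-0.0],"claw":-1},
{"slide":[4.3,-0.0,1.1],"angular":[0.0,-2.0,-0.0],"claw":-1},
{"slide":[4.4,-0.1,0.9],"angular":[0.0,-2.0,-0.0],"claw":-1},
{"slide":[4.3,0.0,1.2],"angular":[0.0,-2.0,-0.1],"claw":-1},
{"slide":[4.4,0.0,1.0],"angular":[0.0,-2.0,-0.1],"claw":-1},
{"slide":[4.3,0.0,1.2],"angular":[0.0,-2.0,0.0],"claw":-1},
{"slide":[4.3,0.1,1.0],"angular":[0.0,-2.0,0.0],"claw":-1}]

[{"slide":[4.3,-0.0,1.3],"angular":[0.0,-2.0,0.0],"claw":-1},
{"slide":[4.4,-0.0,1.1],"angular":[0.0,-2.0,0.0],"claw":-1},
{"slide":[4.3,-0.0,1.4],"angular":[0.0,-2.0,0.0],"claw":-1},
{"slide":[4.3,-0.0,1.2],"angular":[0.0,-2.0,0.0],"claw":-1},
{"slide":[4.2,-0.0,1.3],"angular":[0.0,-1.5,0.0],"claw":-1},
{"slide":[4.2,-0.0,1.2],"angular":[0.0,-1.5,0.0],"claw":-1}]
```

>>> play_rows(increments=[{"slide": [4.2, 0, 0.8], "angular": [0, -2, 0], "claw": -1}, {"slide": [4.2, 0, 0.8], "angular": [0, -2, 0], "claw": -1}, {"slide": [4.3, 0, 1], "angular": [0, -2, 0], "claw": -1}, {"slide": [4.4, 0, 1], "angular": [0, -2, 0], "claw": -1}, {"slide": [4.3, 0, 1.1], "angular": [0, -2, 0], "claw": -1}, {"slide": [4.4, 0, 1.1], "angular": [0, -2, 0], "claw": -1}, {"slide": [4.3, 0, 1.2], "angular": [0, -2, 0], "claw": -1}, {"slide": [4.3, 0, 1], "angular": [0, -2, 0], "claw": -1}])

```text
time: 7.95
ee_pos: [0.4314, 0.152, 0.0558]
tcp_rot: [-179.9, 40.3, -172.5]
wrist_force: [-3.2, -0.5, 2.3]
opening: 0.0002
grasp_force: 2.0
```

>>> play_rows(increments=[{"slide": [4.3, 0, 1.2], "angular": [0, -2, 0], "claw": -1}, {"slide": [4.4, 0, 1.2], "angular": [0, -2, 0], "claw": -1}, {"slide": [4.3, 0, 1.3], "angular": [0, -2, 0], "claw": -1}, {"slide": [4.3, 0, 1.3], "angular": [0, -2, 0], "claw": -1}])

```text
time: 8.35
ee_pos: [0.4488, 0.1672, 0.0354]
tcp_rot: [-179.2, 47.2, -172.5]
wrist_force: [-47.0, -19.6, -44.0]
opening: 0.0002
grasp_force: 0.8
```

Run:
```python
from h import *
snap('scene','s3');o=bot.get_obs();print(loc('L'),o['wrist_force'],o['tcp_rot'],o['q'])
cv2.imwrite('pics/c3.png',cv2.resize(cv2.imread('pics/s3.png')[80:280,250:500],(750,600)))
```

```text
[-39.09056172  18.79362737  25.11183903] [2.11987174 0.57348222 4.07817194] [-179.39430565   47.57594521 -172.56896809] [ 29.72221025 -48.49064314 -65.73820365  27.56683868 -16.84384786
  15.50723067]
```

View pics/c3.png

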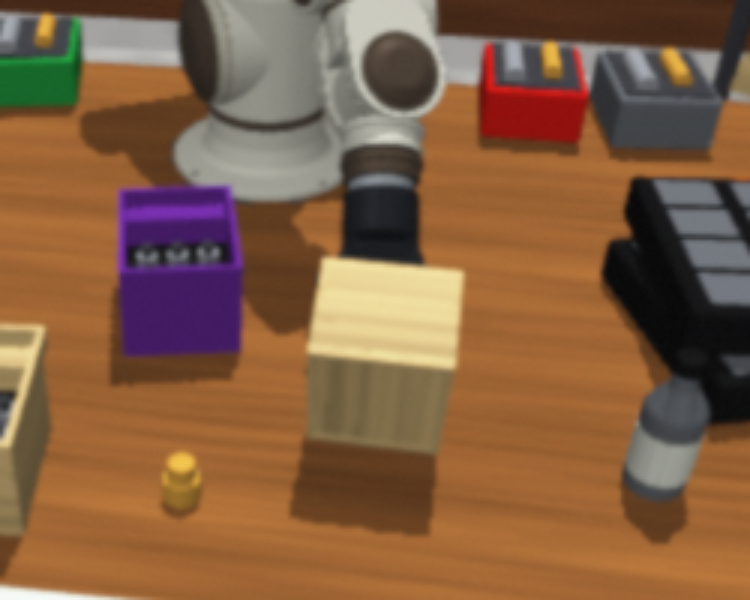

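The crate is about 55–60° over with its plain underside (380,400) facing the camera, showing no stamp so far. The arm ran into the ranges of joints 2 and 3 because the lean is too big this close to the base, so I'll measure the crate and finish with less lean.

Run:
```python
from h import *
f=lambda u,v:(250+u/3,80+v/3)
h=[onz('scene',*f(*p),0) for p in((308,436),(437,450))]
print('heel',np.round(h,3).tolist(),np.linalg.norm(h[0]-h[1]))
for p,hh in(((310,352),h[0]),((458,365),h[1])):
    o,d=ray('scene',*f(*p)); 
    # points on ray at distance .14 from heel corner
    e=d/np.linalg.norm(d); b=e@(o-hh); c=(o-hh)@(o-hh)-.14**2; D=b*b-c
    print('disc',D,[np.round(o+e*(-b+s*np.sqrt(max(D,0)))-hh,3).tolist() for s in(1,-1)])
print(bot.get_obs()['ee_pos'],loc('L'))
```

```text
heel [[0.544, 0.114, 0.0], [0.545, 0.232, 0.0]] 0.11811517152388461
disc 0.013518215656429966 [[-0.139, -0.011, -0.008], [0.046, -0.001, 0.132]]
disc 0.013227184914665013 [[-0.138, 0.02, -0.006], [0.044, 0.001, 0.133]]
[0.45033457 0.1683439  0.03792876] [-39.09056172  18.79362737  25.11183903]
```

Both rays give a tilt of about 71°, with the heel at (0.545, 0.173) and 118 mm wide against 120. So it is practically on its nose, and I'll back the fingers out while reducing the lean.

>>> play_rows(increments=[{"slide": [0, 0, -4], "angular": [0, 2, 0], "claw": -1}, {"slide": [0, 0, -5], "angular": [0, 2.5, 0], "claw": -1}, {"slide": [0, 0, -5], "angular": [0, 2.5, 0], "claw": -1}, {"slide": [0, 0, -5], "angular": [0, 2.5, 0], "claw": -1}])

```text
time: 8.8
ee_pos: [0.4354, 0.1655, 0.0494]
tcp_rot: [-179.4, 37.6, -172.7]
wrist_force: [-0.0, 0.6, 0.7]
opening: 0.0001
grasp_force: 0.0
```

Run:
```python
from h import *
snap('scene','s4');o=bot.get_obs();print(loc('L'),o['wrist_force'],o['tcp_rot'],o['q'],o['ee_pos'],o['time'])
cv2.imwrite('pics/c4.png',cv2.resize(cv2.imread('pics/s4.png')[80:280,250:500],(750,600)))
```

```text
[-55.95027868  18.2989375   36.21070433] [1.31801084 0.51778656 1.75585435] [-179.45540284   37.60606162 -172.70559223] [ 28.28261439 -42.54878364 -56.50773998  40.48118959 -13.14602574
  16.94132243] [0.43609814 0.1659455  0.0512623 ] 8.85
```

View pics/c4.png

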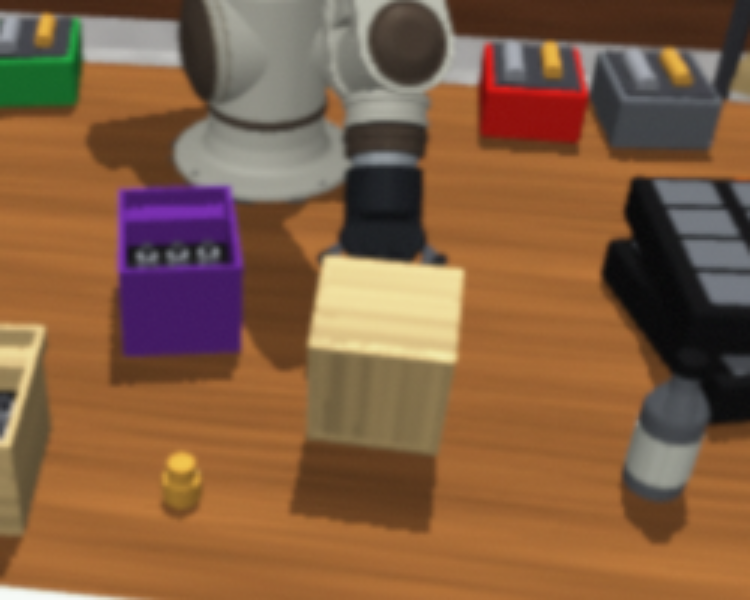

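The left crate stands on its nose with no force on the fingers, and its underside (380,400) is plain, so the right crate should carry the stamp. I'll retreat clear.

>>> play_rows(increments=[{"slide": [0, 0, -8], "angular": [0, 1, 0], "claw": -1}, {"slide": [0, 0, -10], "angular": [0, 1.5, 0], "claw": -1}, {"slide": [0, 0, -12], "angular": [0, 1.5, 0], "claw": -1}, {"slide": [3, 0, -12], "angular": [0, 1.5, 0], "claw": -1}, {"slide": [3, 0, -15], "angular": [0, 2, 0], "claw": -1}, {"slide": [3, 0, -15], "angular": [0, 2, 0], "claw": -1}, {"slide": [3, 0, -20], "angular": [0, 2, 0], "claw": -1}, {"slide": [3, 0, -20], "angular": [0, 2, 0], "claw": -1}])

```text
time: 9.65
ee_pos: [0.3642, 0.1575, 0.1375]
tcp_rot: [-179.5, 24.2, -172.8]
wrist_force: [-0.1, 0.4, -0.2]
opening: -0.0
grasp_force: 0.0
```

Run:
```python
from h import *
o=bot.get_obs();print(o['wrist_force'],o['tcp_rot'],o['q'],o['ee_pos'],o['time'])
rows([(o['ee_pos']+[-.02,0,.06],Ro.from_euler('xyz',[180,10,-174],degrees=True),4),(np.array([.50,-.12,.23]),Ro.from_euler('xyz',[180,0,-174.1],degrees=True),9),(*pose('R',0,125,0),4)])
```

```text
[-0.07656866  0.36204004 -0.18889263] [-179.45813854   24.17984298 -172.81992277] [ 29.78025369 -41.55061993 -41.20036764  68.03052345  -9.56307112
  20.82544383] [0.36421335 0.15750479 0.13752066] 9.65
[{"slide":[-1.6,0.5,-15.7],"angular":[-0.0,3.5,0.3],"claw":-1},
{"slide":[-0.7,0.5,-15.8],"angular":[-0.0,3.5,0.3],"claw":-1},
{"slide":[0.3,0.5,-15.8],"angular":[-0.0,3.5,0.3],"claw":-1},
{"slide":[1.3,0.4,-15.8],"angular":[-0.0,3.5,0.3],"claw":-1},
{"slide":[-14.5,-32.4,-1.0],"angular":[-0.0,1.1,-0.0],"claw":-1},
{"slide":[-14.5,-32.4,-1.3],"angular":[-0.0,1.1,-0.0],"claw":-1},
{"slide":[-14.4,-32.4,-1.5],"angular":[-0.0,1.1,-0.0],"claw":-1},
{"slide":[-14.4,-32.5,-1.8],"angular":[-0.0,1.1,-0.0],"claw":-1}]

[{"slide":[-14.4,-32.4,-2.1],"angular":[-0.0,1.1,-0.0],"claw":-1},
{"slide":[-14.3,-32.5,-2.4],"angular":[-0.0,1.1,-0.0],"claw":-1},
{"slide":[-14.3,-32.4,-2.6],"angular":[-0.0,1.1,-0.0],"claw":-1},
{"slide":[-14.3,-32.5,-2.9],"angular":[-0.0,1.1,-0.0],"claw":-1},
{"slide":[-14.2,-32.4,-3.1],"angular":[-0.0,1.1,-0.0],"claw":-1},
{"slide":[-16.4,-19.5,21.6],"angular":[-0.0,0.1,-0.0],"claw":-1},
{"slide":[-16.5,-19.5,21.6],"angular":[-0.0,0.1,-0.0],"claw":-1},
{"slide":[-16.5,-19.5,21.6],"angular":[-0.0,0.1,-0.0],"claw":-1}]

[{"slide":[-16.6,-19.4,21.5],"angular":[-0.0,0.1,-0.0],"claw":-1}]
```

>>> play_rows(increments=[{"slide": [-1.5, 0.5, -16], "angular": [0, 3.5, 0.3], "claw": -1}, {"slide": [-0.5, 0.5, -16], "angular": [0, 3.5, 0.3], "claw": -1}, {"slide": [0.5, 0.5, -16], "angular": [0, 3.5, 0.3], "claw": -1}, {"slide": [1.5, 0.5, -16], "angular": [0, 3.5, 0.3], "claw": -1}, {"slide": [-14.5, -32.5, -1], "angular": [0, 1.1, 0], "claw": -1}, {"slide": [-14.5, -32.5, -1.5], "angular": [0, 1.1, 0], "claw": -1}, {"slide": [-14.5, -32.5, -1.5], "angular": [0, 1.1, 0], "claw": -1}, {"slide": [-14.5, -32.5, -2], "angular": [0, 1.1, 0], "claw": -1}])

```text
time: 10.45
ee_pos: [0.4135, 0.0329, 0.2131]
tcp_rot: [-179.9, 5.9, -174.2]
wrist_force: [-0.0, 1.2, 0.4]
opening: -0.0
grasp_force: 0.0
```

>>> play_rows(increments=[{"slide": [-14.5, -32.5, -2], "angular": [0, 1.1, 0], "claw": -1}, {"slide": [-14.5, -32.5, -2.5], "angular": [0, 1.1, 0], "claw": -1}, {"slide": [-14.5, -32.5, -2.5], "angular": [0, 1.1, 0], "claw": -1}, {"slide": [-14.5, -32.5, -3], "angular": [0, 1.1, 0], "claw": -1}, {"slide": [-14.5, -32.5, -3], "angular": [0, 1.1, 0], "claw": -1}, {"slide": [-16.5, -19.5, 21], "angular": [0, 0, 0], "claw": -1}, {"slide": [-16.5, -19.5, 21], "angular": [0, 0, 0], "claw": -1}, {"slide": [0, 0, 0], "angular": [0, 0, 0], "claw": -1}])

```text
time: 11.25
ee_pos: [0.5381, -0.1569, 0.1853]
tcp_rot: [180.0, 0.1, -174.3]
wrist_force: [-0.5, 0.0, -0.2]
opening: 0.0002
grasp_force: 0.0
```

Run:
```python
from h import *
o=bot.get_obs();print(loc('R'),o['tcp_rot'],o['q'],o['ee_pos'],o['time'])
rows([(*pose('R',0,115,5),4),(*pose('R',0,90,5),3)])
```

```text
[-32.00906397  37.62326469 166.32095133] [ 1.79988410e+02  1.25943633e-01 -1.74282311e+02] [-1.62820535e+01  5.44820457e+00  3.38709582e+00  8.78264599e+01
  5.79251438e-02 -2.19996986e+01] [ 0.53805193 -0.15687431  0.18532091] 11.25
[{"slide":[-7.6,-9.4,12.9],"angular":[0.0,-1.2,-0.0],"claw":-1},
{"slide":[-7.3,-9.4,13.0],"angular":[0.0,-1.2,-0.0],"claw":-1},
{"slide":[-7.1,-9.4,13.2],"angular":[0.0,-1.2,-0.0],"claw":-1},
{"slide":[-6.8,-9.3,13.3],"angular":[0.0,-1.2,-0.0],"claw":-1},
{"slide":[0.7,-0.0,8.3],"angular":[-0.0,-0.0,-0.1],"claw":-1},
{"slide":[0.7,-0.0,8.3],"angular":[-0.0,-0.0,-0.1],"claw":-1},
{"slide":[0.8,-0.0,8.3],"angular":[-0.0,-0.0,-0.1],"claw":-1}]
```

>>> play_rows(increments=[{"slide": [-7.5, -9.4, 13], "angular": [0, -1.2, 0], "claw": -1}, {"slide": [-7.3, -9.4, 13], "angular": [0, -1.2, 0], "claw": -1}, {"slide": [-7, -9.4, 13.2], "angular": [0, -1.2, 0], "claw": -1}, {"slide": [-6.8, -9.4, 13.3], "angular": [0, -1.2, 0], "claw": -1}, {"slide": [0.7, 0, 8.3], "angular": [0, 0, 0], "claw": -1}, {"slide": [0.7, 0, 8.3], "angular": [0, 0, 0], "claw": -1}, {"slide": [0.7, 0, 8.3], "angular": [0, 0, 0], "claw": -1}, {"slide": [0, 0, 2], "angular": [0, 0, 0], "claw": -1}])

```text
time: 12.05
ee_pos: [0.5725, -0.1893, 0.1109]
tcp_rot: [-179.9, 5.2, -174.1]
wrist_force: [-0.3, 0.6, -0.5]
opening: 0.0
grasp_force: 0.0
```

>>> play_rows(increments=[{"slide": [0, 0, 1], "angular": [0, 0, 0], "claw": -1}, {"slide": [0, 0, 0], "angular": [0, 0, 0], "claw": -1}])

```text
time: 12.25
ee_pos: [0.5732, -0.1898, 0.1111]
tcp_rot: [-179.9, 5.3, -174.2]
wrist_force: [0.5, -0.5, 0.3]
opening: -0.0002
grasp_force: 0.0
```

Run:
```python
from h import *
o=bot.get_obs();print(loc('R'),o['wrist_force'],o['tcp_rot'],o['q'],o['ee_pos'],o['time'])
arc('R',[0,5,10,15,20,25,30,35,40,45,50,55,60,64,68],[5,5,7,9,11,13,16,19,22,25,28,31,34,37,40],2)
```

```text
[ 1.3037077   1.2065369  92.20007107] [ 0.5156832  -0.48079538  0.34803503] [-179.87260244    5.2652909  -174.15084866] [-19.25181703   7.15854167  -3.11878605  74.89831994   2.11558039
 -25.00598096] [ 0.57323398 -0.1898015   0.11111985] 12.25
[{"slide":[3.7,-0.6,2.8],"angular":[-0.1,0.1,-0.0],"claw":-1},
{"slide":[3.6,-0.6,2.8],"angular":[-0.1,0.1,-0.0],"claw":-1},
{"slide":[3.7,-0.0,0.6],"angular":[0.0,0.0,-0.0],"claw":-1},
{"slide":[3.8,-0.1,0.5],"angular":[0.0,0.0,-0.0],"claw":-1},
{"slide":[4.0,0.0,0.1],"angular":[0.0,-1.0,-0.0],"claw":-1},
{"slide":[4.1,0.0,0.1],"angular":[0.0,-1.0,-0.0],"claw":-1},
{"slide":[4.1,0.0,0.3],"angular":[0.0,-1.0,-0.0],"claw":-1},
{"slide":[4.1,0.0,0.2],"angular":[0.0,-1.0,-0.0],"claw":-1}]

[{"slide":[4.1,0.0,0.5],"angular":[0.0,-1.0,-0.0],"claw":-1},
{"slide":[4.1,0.0,0.5],"angular":[0.0,-1.0,-0.0],"claw":-1},
{"slide":[4.1,0.0,0.7],"angular":[0.0,-1.0,-0.0],"claw":-1},
{"slide":[4.1,0.0,0.7],"angular":[0.0,-1.0,-0.0],"claw":-1},
{"slide":[4.2,-0.0,1.0],"angular":[0.0,-1.5,-0.0],"claw":-1},
{"slide":[4.3,-0.0,1.0],"angular":[0.0,-1.5,-0.0],"claw"
[... 293 characters left out ...]
0,-1.5,-0.0],"claw":-1},
{"slide":[4.2,-0.0,1.4],"angular":[0.0,-1.5,-0.0],"claw":-1},
{"slide":[4.1,-0.0,1.6],"angular":[0.0,-1.5,-0.0],"claw":-1},
{"slide":[4.2,-0.1,1.5],"angular":[0.0,-1.5,-0.0],"claw":-1},
{"slide":[4.1,0.0,1.7],"angular":[0.0,-1.5,-0.0],"claw":-1},
{"slide":[4.1,0.0,1.6],"angular":[0.0,-1.5,-0.0],"claw":-1}]

[{"slide":[4.0,0.0,1.9],"angular":[0.0,-1.5,-0.0],"claw":-1},
{"slide":[4.1,0.0,1.8],"angular":[0.0,-1.5,-0.0],"claw":-1},
{"slide":[3.2,0.0,1.6],"angular":[0.0,-1.5,-0.0],"claw":-1},
{"slide":[3.3,0.0,1.6],"angular":[0.0,-1.5,-0.0],"claw":-1},
{"slide":[3.2,0.0,1.7],"angular":[0.0,-1.5,-0.0],"claw":-1},
{"slide":[3.3,0.0,1.6],"angular":[0.0,-1.5,-0.0],"claw":-1}]
```

>>> play_rows(increments=[{"slide": [0, -0.6, 2.8], "angular": [0, 0, 0], "claw": -1}, {"slide": [0, -0.6, 2], "angular": [0, 0, 0], "claw": -1}, {"slide": [0, 0, 0], "angular": [0, 0, 0], "claw": -1}])

```text
time: 12.55
ee_pos: [0.5737, -0.1912, 0.1058]
tcp_rot: [-179.9, 5.2, -174.2]
wrist_force: [0.3, 0.2, 0.4]
opening: -0.0005
grasp_force: 0.0
```

>>> play_rows(increments=[{"slide": [3.7, 0, 0.3], "angular": [0, 0, 0], "claw": -1}, {"slide": [3.6, 0, 0.5], "angular": [0, 0, 0], "claw": -1}, {"slide": [3.7, 0, 0.6], "angular": [0, 0, 0], "claw": -1}, {"slide": [3.8, 0, 0.5], "angular": [0, 0, 0], "claw": -1}])

```text
time: 12.95
ee_pos: [0.5595, -0.1927, 0.1037]
tcp_rot: [-179.8, 5.4, -174.2]
wrist_force: [3.2, 1.3, 6.6]
opening: 0.0001
grasp_force: 3.5
```

>>> play_rows(increments=[{"slide": [4, 0, 0.2], "angular": [0, -1, 0], "claw": -1}, {"slide": [4.1, 0, 0.2], "angular": [0, -1, 0], "claw": -1}, {"slide": [4.1, 0, 0.3], "angular": [0, -1, 0], "claw": -1}, {"slide": [4.1, 0, 0.3], "angular": [0, -1, 0], "claw": -1}])

```text
time: 13.35
ee_pos: [0.543, -0.1944, 0.1002]
tcp_rot: [-179.9, 9.3, -174.2]
wrist_force: [0.5, -0.7, 3.8]
opening: 0.0002
grasp_force: 1.7
```

Run:
```python
from h import *
o=bot.get_obs();print(loc('R'),o['wrist_force'],o['tcp_rot'],o['q'],o['ee_pos'],o['time'])
arc('R',[20,25,30,35,40,45,50,55,60,64,68],[11,13,16,19,22,25,28,31,34,37,40],2)
```

```text
[-27.90506751  -0.25113841  81.43308992] [ 0.50660346 -0.67871649  3.79961855] [-179.8545803     9.3499386  -174.15666387] [-21.6173318    0.28188902 -11.95581083  69.38368121   4.16714012
 -27.14340837] [ 0.54299289 -0.19438453  0.1001806 ] 13.35
[{"slide":[3.9,0.1,0.4],"angular":[-0.1,-0.8,-0.0],"claw":-1},
{"slide":[3.9,0.1,0.3],"angular":[-0.1,-0.8,-0.0],"claw":-1},
{"slide":[4.1,-0.0,0.7],"angular":[0.0,-1.0,-0.0],"claw":-1},
{"slide":[4.1,-0.0,0.7],"angular":[0.0,-1.0,-0.0],"claw":-1},
{"slide":[4.2,-0.0,1.0],"angular":[0.0,-1.5,-0.0],"claw":-1},
{"slide":[4.3,-0.0,0.9],"angular":[0.0,-1.5,-0.0],"claw":-1},
{"slide":[4.2,-0.0,1.2],"angular":[0.0,-1.5,-0.0],"claw":-1},
{"slide":[4.2,-0.0,1.1],"angular":[0.0,-1.5,-0.0],"claw":-1}]

[{"slide":[4.2,-0.0,1.3],"angular":[0.0,-1.5,-0.0],"claw":-1},
{"slide":[4.2,-0.0,1.3],"angular":[0.0,-1.5,-0.0],"claw":-1},
{"slide":[4.1,-0.0,1.4],"angular":[0.0,-1.5,-0.0],"claw":-1},
{"slide":[4.2,-0.1,1.4],"angular":[0.0,-1.5,-0.0],"claw":-1},
{"slide":[4.1,0.0,1.6],"angular":[0.0,-1.5,-0.0],"claw":-1},
{"slide":[4.2,0.0,1.5],"angular":[0.0,-1.5,-0.0],"claw":-1},
{"slide":[4.1,0.0,1.8],"angular":[0.0,-1.5,-0.0],"claw":-1},
{"slide":[4.1,0.0,1.6],"angular":[0.0,-1.5,-0.0],"claw":-1}]

[{"slide":[4.0,0.0,1.9],"angular":[0.0,-1.5,-0.0],"claw":-1},
{"slide":[4.0,0.0,1.8],"angular":[0.0,-1.5,-0.0],"claw":-1},
{"slide":[3.3,0.0,1.6],"angular":[0.0,-1.5,-0.0],"claw":-1},
{"slide":[3.3,0.0,1.6],"angular":[0.0,-1.5,-0.0],"claw":-1},
{"slide":[3.2,-0.0,1.7],"angular":[0.0,-1.5,-0.0],"claw":-1},
{"slide":[3.2,-0.0,1.6],"angular":[0.0,-1.5,-0.0],"claw":-1}]
```

>>> play_rows(increments=[{"slide": [3.9, 0, 0.5], "angular": [0, -0.8, 0], "claw": -1}, {"slide": [3.9, 0, 0.5], "angular": [0, -0.8, 0], "claw": -1}, {"slide": [4.1, 0, 0.7], "angular": [0, -1, 0], "claw": -1}, {"slide": [4.1, 0, 0.7], "angular": [0, -1, 0], "claw": -1}, {"slide": [4.2, 0, 1], "angular": [0, -1.5, 0], "claw": -1}, {"slide": [4.3, 0, 1], "angular": [0, -1.5, 0], "claw": -1}, {"slide": [4.2, 0, 1.2], "angular": [0, -1.5, 0], "claw": -1}, {"slide": [4.2, 0, 1.2], "angular": [0, -1.5, 0], "claw": -1}])

```text
time: 14.15
ee_pos: [0.5122, -0.1971, 0.0849]
tcp_rot: [-179.9, 18.9, -174.1]
wrist_force: [2.2, 0.5, -0.5]
opening: 0.0002
grasp_force: 0.8
```

>>> play_rows(increments=[{"slide": [4.2, 0, 1.3], "angular": [0, -1.5, 0], "claw": -1}, {"slide": [4.2, 0, 1.3], "angular": [0, -1.5, 0], "claw": -1}, {"slide": [4.1, 0, 1.4], "angular": [0, -1.5, 0], "claw": -1}, {"slide": [4.2, 0, 1.4], "angular": [0, -1.5, 0], "claw": -1}, {"slide": [4.1, 0, 1.6], "angular": [0, -1.5, 0], "claw": -1}, {"slide": [4.2, 0, 1.6], "angular": [0, -1.5, 0], "claw": -1}])

```text
time: 14.75
ee_pos: [0.4923, -0.199, 0.0671]
tcp_rot: [-179.9, 27.9, -174.1]
wrist_force: [-0.8, 0.1, 0.5]
opening: -0.0002
grasp_force: 0.2
```

Run:
```python
from h import *
o=bot.get_obs();print(loc('R'),o['wrist_force'],o['tcp_rot'],o['q'],o['ee_pos'],o['time'])
arc('R',[55,60,64,68],[31,34,37,40],2)
```

```text
[-73.02552903   0.36612464  50.3473295 ] [-0.83098728  0.0951966   0.46637882] [-179.92505792   27.85054827 -174.14014656] [-29.82845946 -19.12016179 -36.67099966  49.1812156   15.75182736
 -32.40691078] [ 0.49229135 -0.19902379  0.06714653] 14.75
[{"slide":[3.3,-0.2,1.0],"angular":[-0.0,-1.6,-0.0],"claw":-1},
{"slide":[3.3,-0.2,0.9],"angular":[-0.0,-1.6,-0.0],"claw":-1},
{"slide":[4.0,0.0,1.9],"angular":[-0.0,-1.5,-0.0],"claw":-1},
{"slide":[4.1,0.0,1.8],"angular":[-0.0,-1.5,-0.0],"claw":-1},
{"slide":[3.2,0.0,1.6],"angular":[-0.0,-1.5,-0.0],"claw":-1},
{"slide":[3.3,0.0,1.5],"angular":[-0.0,-1.5,-0.0],"claw":-1},
{"slide":[3.2,0.0,1.7],"angular":[-0.0,-1.5,-0.0],"claw":-1},
{"slide":[3.3,0.0,1.6],"angular":[-0.0,-1.5,-0.0],"claw":-1}]
```

>>> play_rows(increments=[{"slide": [3.5, 0, 1.4], "angular": [0, -1.5, 0], "claw": -1}, {"slide": [3.5, 0, 1.4], "angular": [0, -1.5, 0], "claw": -1}, {"slide": [4, 0, 1.9], "angular": [0, -1.5, 0], "claw": -1}, {"slide": [4, 0, 1.8], "angular": [0, -1.5, 0], "claw": -1}])

```text
time: 15.15
ee_pos: [0.4829, -0.2001, 0.0542]
tcp_rot: [-179.9, 33.9, -174.1]
wrist_force: [-0.3, 0.0, 1.2]
opening: -0.0
grasp_force: 0.0
```

Run:
```python
from h import *
snap('scene','s5');o=bot.get_obs();print(loc('R'),o['wrist_force'],o['tcp_rot'],o['q'],o['ee_pos'],o['time'])
cv2.imwrite('pics/c5.png',cv2.resize(cv2.imread('pics/s5.png')[100:300,180:430],(750,600)))
```

```text
[-81.6810235    0.7174939   37.07083382] [-0.00116747  0.61446883 -0.5313326 ] [-179.98608705   33.8606571  -174.18174161] [-32.69634428 -23.82192115 -43.74238844  42.37167042  20.28992519
 -33.45674985] [ 0.48194565 -0.19975109  0.05284834] 15.2
```

View pics/c5.png

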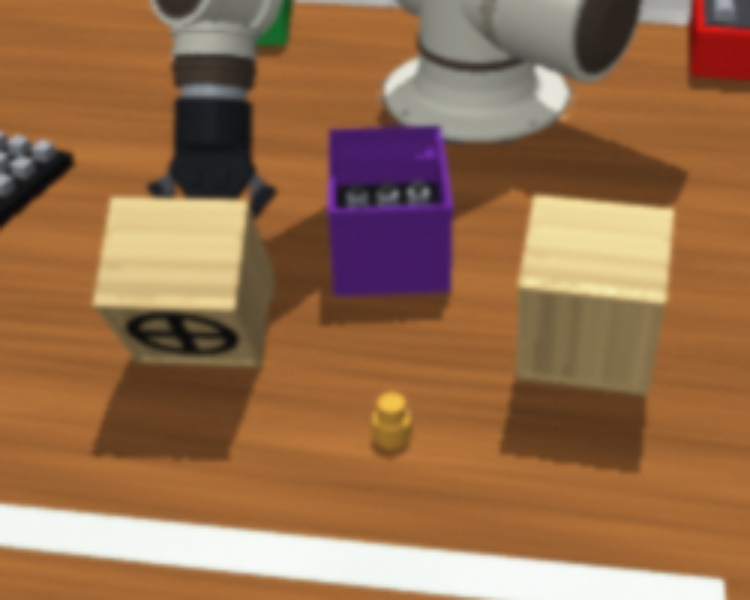

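The stamp (182,333) is on the right crate, which is nearly over; the left one still stands at (595,290). I'll finish lowering it.

>>> play_rows(increments=[{"slide": [3.3, 0, 1.8], "angular": [0, -1.5, 0], "claw": -1}, {"slide": [3.3, 0, 1.8], "angular": [0, -1.5, 0], "claw": -1}, {"slide": [3.3, 0, 1.8], "angular": [0, -1, 0], "claw": -1}, {"slide": [3.3, 0, 1.8], "angular": [0, -1, 0], "claw": -1}, {"slide": [0, 0, 0], "angular": [0, 0, 0], "claw": -1}])

```text
time: 15.7
ee_pos: [0.4765, -0.2008, 0.0404]
tcp_rot: [-179.9, 38.8, -174.1]
wrist_force: [0.4, -0.3, 0.6]
opening: -0.0002
grasp_force: 0.0
```

Run:
```python
from h import *
im=snap('scene','s6');o=bot.get_obs();print(loc('R'),o['wrist_force'],o['tcp_rot'],o['q'],o['ee_pos'],o['time'])
hsv=cv2.cvtColor(im,cv2.COLOR_RGB2HSV)
# stamp: dark blob inside crate region
g=cv2.cvtColor(im,cv2.COLOR_RGB2GRAY)[190:230,205:272]
m=(g<60).astype('uint8'); n,l,s,c=cv2.connectedComponentsWithStats(m); i=1+s[1:,4].argmax()
print('stamp bbox',s[i]+[205,190,0,0,0])
a=[proj('scene',np.array(x)) for x in ()]
# predicted stamp height in pixels for tilts, heel at HEEL R
hx,hy,yw=HEEL['R'];Y0=Ro.from_euler('z',yw,degrees=True)
for th in(55,60,65,70,75):
    P=[]
    for k in np.linspace(0,6.28,40):
        x,y=70+50*np.cos(k),50*np.sin(k); t=np.radians(th)
        P.append(proj('scene',np.array([hx,hy,0])+Y0.apply([x*np.cos(t),y,x*np.sin(t)])/1e3))
    P=np.array(P);print(th,P.min(0),np.ptp(P,0))
```

```text
[-8.55593491e+01 -2.51560351e-02  2.63228509e+01] [ 1.16730036 -0.4378578  -0.04406934] [-179.87895344   38.81027798 -174.11744994] [-34.97471778 -26.79548521 -49.08892464  36.3187228   24.10451437
 -33.94845152] [ 0.47684695 -0.20100041  0.0411281 ] 15.75
stamp bbox [224 195  36  21 401]
55 [219.33517613 209.09308345] [37.92796032  9.90182515]
60 [219.69926918 205.23256544] [37.7602604  13.16057146]
65 [220.12830454 201.51782969] [37.55848527 16.29259885]
70 [220.61772142 197.98655615] [37.32500319 19.26484987]
75 [221.1623756  194.68345799] [37.06250695 22.0370163 ]
```

The stamp ellipse is 21 px tall, which matches a tilt of about 74° (22 px predicted at 75°), and the finger force is zero. The right crate stands, so I'll retreat as before.

>>> play_rows(increments=[{"slide": [0, 0, -5], "angular": [0, 1.5, 0], "claw": -1}, {"slide": [0, 0, -8], "angular": [0, 1.5, 0], "claw": -1}, {"slide": [0, 0, -10], "angular": [0, 1.5, 0], "claw": -1}, {"slide": [0, 0, -12], "angular": [0, 1.5, 0], "claw": -1}, {"slide": [2, 0, -14], "angular": [0, 1.5, 0], "claw": -1}, {"slide": [2, 0, -15], "angular": [0, 1.5, 0], "claw": -1}, {"slide": [3, 0, -20], "angular": [0, 2, 0], "claw": -1}, {"slide": [3, 0, -20], "angular": [0, 2, 0], "claw": -1}])

```text
time: 16.55
ee_pos: [0.4133, -0.2074, 0.1255]
tcp_rot: [-179.9, 25.8, -174.1]
wrist_force: [0.7, -0.3, 0.4]
opening: 0.0001
grasp_force: 0.0
```

Run:
```python
from h import *
snap('scene','s7');o=bot.get_obs();print(loc('R'),o['wrist_force'],o['tcp_rot'],o['q'],o['ee_pos'],o['time'])
cv2.imwrite('pics/c7.png',cv2.resize(cv2.imread('pics/s7.png')[100:300,180:430],(750,600)))
rows([(*pose('R',-125,150,15),5),(*pose('R',-95,146,5),4),(*pose('R',20,146,5),18)])
```

```text
[-152.90701809   -0.76322072  111.87399093] [ 0.42980744 -0.36427235  3.77946478] [-179.6776207    25.82861882 -174.02282074] [-36.27741716 -28.23907449 -35.08942061  63.2256442   16.78576448
 -39.21176392] [ 0.41353748 -0.20823254  0.12897564] 16.6
[{"slide":[-9.1,0.1,-4.4],"angular":[-0.1,2.2,0.0],"claw":-1},
{"slide":[-8.9,0.1,-4.7],"angular":[-0.1,2.2,0.0],"claw":-1},
{"slide":[-8.7,0.1,-5.0],"angular":[-0.1,2.2,0.0],"claw":-1},
{"slide":[-8.5,0.1,-5.4],"angular":[-0.1,2.2,0.0],"claw":-1},
{"slide":[-8.2,0.2,-5.7],"angular":[-0.1,2.2,0.0],"claw":-1},
{"slide":[-7.8,-0.0,3.0],"angular":[0.0,2.5,0.0],"claw":-1},
{"slide":[-8.0,-0.0,2.6],"angular":[0.0,2.5,0.0],"claw":-1},
{"slide":[-8.0,-0.0,2.3],"angular":[0.0,2.5,0.0],"claw":-1}]

[{"slide":[-8.2,-0.1,1.8],"angular":[0.0,2.5,0.0],"claw":-1},
{"slide":[-6.4,-0.0,0.5],"angular":[0.0,-0.0,0.0],"claw":-1},
{"slide":[-6.4,-0.0,0.5],"angular":[0.0,-0.0,0.0],"claw":-1},
{"slide":[-6.4,-0.0,0.5],"angular":[0.0,-0.0,0.0],"claw":-1},
{"slide":[-6.4,-0.0,0.5],"angular":[0.0,-0.0,0.0],"claw":-1},
{"slide":[-6.4,-0.0,0.6],"angular":[0.0,-0.0,0.0],"claw":-1},
{"slide":[-6.4,-0.0,0.5],"angular":[0.0,-0.0,0.0],"claw":-1},
{"slide":[-6.3,-0.0,0.6],"angular":[0.0,-0.0,0.0],"claw":-1}]

[{"slide":[-6.4,-0.0,0.5],"angular":[0.0,-0.0,0.0],"claw":-1},
{"slide":[-6.3,-0.0,0.6],"angular":[0.0,-0.0,0.0],"claw":-1},
{"slide":[-6.4,-0.0,0.5],"angular":[0.0,-0.0,0.0],"claw":-1},
{"slide":[-6.3,-0.0,0.6],"angular":[0.0,-0.0,0.0],"claw":-1},
{"slide":[-6.4,-0.0,0.5],"angular":[0.0,-0.0,0.0],"claw":-1},
{"slide":[-6.3,-0.0,0.6],"angular":[0.0,-0.0,0.0],"claw":-1},
{"slide":[-6.4,-0.0,0.5],"angular":[0.0,-0.0,0.0],"claw":-1},
{"slide":[-6.3,-0.1,0.6],"angular":[0.0,-0.0,0.0],"claw":-1}]

[{"slide":[-6.4,-0.0,0.5],"angular":[0.0,-0.0,0.0],"claw":-1},
{"slide":[-6.3,-0.1,0.6],"angular":[0.0,-0.0,0.0],"claw":-1},
{"slide":[-6.4,-0.0,0.5],"angular":[0.0,-0.0,0.0],"claw":-1}]
```

View pics/c7.png

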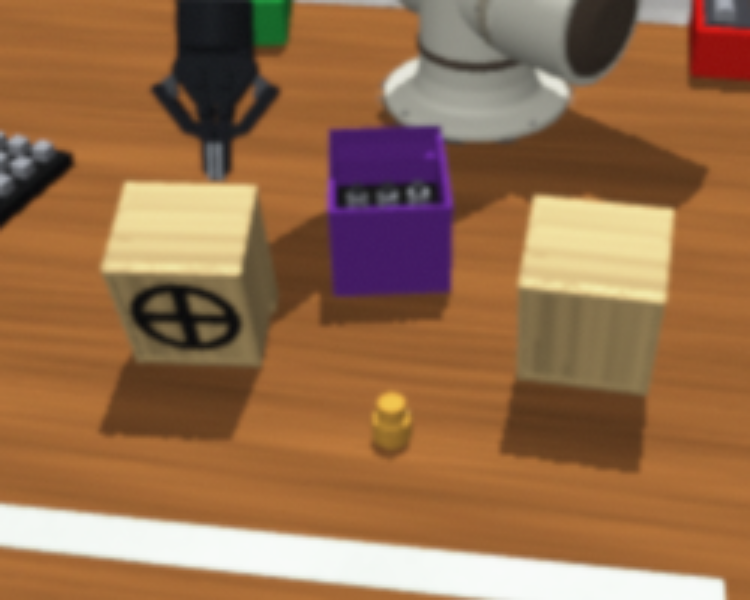

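Both crates stand free of the fingers (the stamped one at (185,290), the plain one at (595,290)). Next I push the stamped crate's top rim forward.

>>> play_rows(increments=[{"slide": [-9, 0, -4.5], "angular": [0, 2.2, 0], "claw": -1}, {"slide": [-9, 0, -4.5], "angular": [0, 2.2, 0], "claw": -1}, {"slide": [-8.5, 0, -5], "angular": [0, 2.2, 0], "claw": -1}, {"slide": [-8.5, 0, -5.5], "angular": [0, 2.2, 0], "claw": -1}, {"slide": [-8, 0, -5.5], "angular": [0, 2.2, 0], "claw": -1}, {"slide": [-8, 0, 3], "angular": [0, 2.5, 0], "claw": -1}, {"slide": [-8, 0, 2.5], "angular": [0, 2.5, 0], "claw": -1}, {"slide": [-8, 0, 2], "angular": [0, 2.5, 0], "claw": -1}])

```text
time: 17.4
ee_pos: [0.4703, -0.2016, 0.1613]
tcp_rot: [-179.9, 7.3, -174.1]
wrist_force: [0.3, -0.7, -0.9]
opening: -0.0004
grasp_force: 0.0
```

>>> play_rows(increments=[{"slide": [-8, 0, 2], "angular": [0, 2.5, 0], "claw": -1}, {"slide": [-6.4, 0, 0.5], "angular": [0, 0, 0], "claw": -1}, {"slide": [-6.4, 0, 0.5], "angular": [0, 0, 0], "claw": -1}, {"slide": [-6.4, 0, 0.5], "angular": [0, 0, 0], "claw": -1}, {"slide": [-6.4, 0, 0.5], "angular": [0, 0, 0], "claw": -1}, {"slide": [-6.4, 0, 0.5], "angular": [0, 0, 0], "claw": -1}, {"slide": [-6.4, 0, 0.5], "angular": [0, 0, 0], "claw": -1}])

```text
time: 18.1
ee_pos: [0.5162, -0.1969, 0.161]
tcp_rot: [-179.9, 4.9, -174.2]
wrist_force: [-0.4, -0.0, -0.5]
opening: -0.0001
grasp_force: 0.3
```

>>> play_rows(increments=[{"slide": [-6.4, 0, 0.3], "angular": [0, 0, 0], "claw": -1}, {"slide": [-6.4, 0, 0.3], "angular": [0, 0, 0], "claw": -1}, {"slide": [-6.4, 0, 0.3], "angular": [0, 0, 0], "claw": -1}, {"slide": [-6.4, 0, 0.3], "angular": [0, 0, 0], "claw": -1}, {"slide": [-6.4, 0, 0.3], "angular": [0, 0, 0], "claw": -1}, {"slide": [-6.4, 0, 0.3], "angular": [0, 0, 0], "claw": -1}, {"slide": [-6.4, 0, 0.3], "angular": [0, 0, 0], "claw": -1}])

```text
time: 18.8
ee_pos: [0.5609, -0.1923, 0.1624]
tcp_rot: [-179.9, 4.9, -174.2]
wrist_force: [0.4, -0.4, 0.2]
opening: -0.0003
grasp_force: 0.0
```

Run:
```python
from h import *
im=snap('scene','s8');o=bot.get_obs();print(loc('R'),o['wrist_force'],o['tcp_rot'],o['q'],o['ee_pos'],o['time'])
g=cv2.cvtColor(im,cv2.COLOR_RGB2GRAY)[190:230,205:272]
m=(g<60).astype('uint8'); n,l,s,c=cv2.connectedComponentsWithStats(m); print(s[1:]+[205,190,0,0,0])
```

```text
[-1.06330564e+01 -1.16188569e-02  1.43414514e+02] [-0.53505492  0.21689961  0.28812533] [-179.87988729    4.87633979 -174.15283018] [-19.79093038   5.69604328   0.96879242  80.82267392   1.99948879
 -25.55529028] [ 0.56161371 -0.19222947  0.1623457 ] 18.85
[[221 211  38   8 194]]
```

>>> play_rows(increments=[{"slide": [-6.4, 0, 0], "angular": [0, 0, 0], "claw": -1}, {"slide": [-6.4, 0, 0], "angular": [0, 0, 0], "claw": -1}, {"slide": [-6.4, 0, 0], "angular": [0, 0, 0], "claw": -1}, {"slide": [-6.4, 0, 0], "angular": [0, 0, 0], "claw": -1}, {"slide": [0, 0, 0], "angular": [0, 0, 0], "claw": -1}, {"slide": [0, 0, 0], "angular": [0, 0, 0], "claw": -1}])

```text
time: 19.45
ee_pos: [0.5858, -0.1897, 0.1645]
tcp_rot: [-179.9, 4.8, -174.2]
wrist_force: [0.4, 0.1, 0.9]
opening: 0.0005
grasp_force: 0.0
```

>>> play_rows(increments=[{"slide": [20, 0, 0], "angular": [0, 0, 0], "claw": -0.3}, {"slide": [25, 0, 0], "angular": [0, 0, 0], "claw": -0.3}, {"slide": [30, 0, 0], "angular": [0, 0, 0], "claw": -0.3}, {"slide": [30, 0, 0], "angular": [0, 0, 0], "claw": -0.3}, {"slide": [25, 0, 0], "angular": [0, 0, 0], "claw": -0.3}, {"slide": [20, 0, 0], "angular": [0, 0, 0], "claw": -0.3}])

```text
time: 20.05
ee_pos: [0.4355, -0.205, 0.1519]
tcp_rot: [-179.9, 4.9, -174.2]
wrist_force: [0.1, 0.8, 0.6]
opening: 0.0297
grasp_force: 0.0
```

Run:
```python
from h import *
snap('scene','s9');snap('top','t9');o=bot.get_obs();print(loc('R'),o['wrist_force'],o['opening'],o['q'],o['ee_pos'],o['time'])
cv2.imwrite('pics/c9.png',np.vstack([cv2.resize(cv2.imread('pics/s9.png')[150:310,140:440],(562,300)),cv2.resize(cv2.imread('pics/t9.png')[120:280,200:500],(562,300))]))
```

```text
[-137.7827494     0.16711199  133.21875175] [ 1.25082375  0.09747242 -0.07129523] 0.02988017958123276 [-26.61100494  -9.42194956 -14.86957498  80.38488484   2.48231981
 -32.27224081] [ 0.43512798 -0.20511464  0.15215073] 20.15
```

View pics/c9.png

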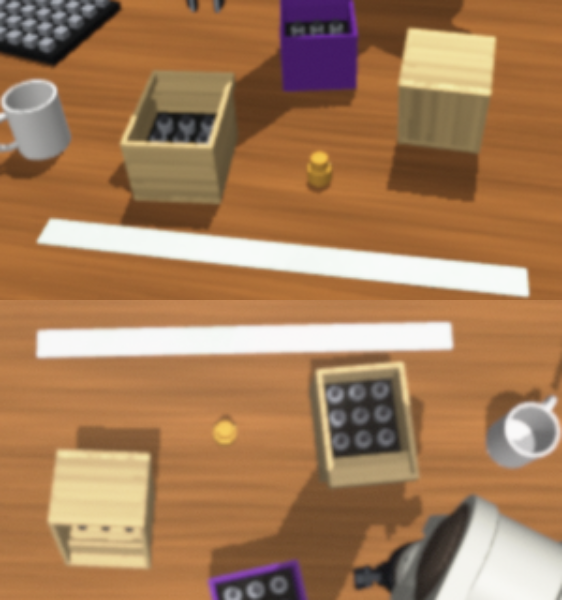

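The stamped crate lies flat again (rim corners in the lower half at (317,68), (405,62), (417,176), (328,187)), and the plain one is still on its nose. I'll measure the remaining distance to the line.

```bash
cat > m.py <<'E'
from h import *
def meas(c,s,off):
    P=np.array([onz('top',off[0]+u/s,off[1]+v/s,.102)[:2] for u,v in c])
    F=(P[0]+P[1])/2;N=(P[2]+P[3])/2; d=F-N; e=d/np.linalg.norm(d); yw=np.degrees(np.arctan2(d[1],d[0]))
    L=np.array([[.7963,.2891],[.8166,-.3342],[.7745,-.3332],[.7547,.2863]]); c0=L.mean(0)
    ly=(L[0]+L[3]-L[1]-L[2]);ly/=np.linalg.norm(ly); lx=np.array([ly[1],-ly[0]])
    print('len',np.linalg.norm(d),'w',np.linalg.norm(P[0]-P[1]),'yaw',yw,'far',F,'line xy of far',lx@(F-c0),ly@(F-c0),'heel',F-.14*e,'push needed',-(lx@(F-c0))/(lx@e))
    return F-.14*e,yw
E
python3 - <<'E'
from m import *
h,yw=meas([(317,68),(405,62),(417,176),(328,187)],1.874,(200,120))
s=open('h.py').read().replace("R=(.5738,-.1910,5.9)","R=(%.4f,%.4f,%.1f)"%(h[0],h[1],yw)); open('h.py','w').write(s)
E
python3 - <<'E'
from h import *
print(loc('R'))
rows([(*pose('R',-65,78,8),8),(*pose('R',-45,74,8),3)])
E
```

```text
len 0.16186531228226655 w 0.12163676905928435 yaw 4.227826417644615 far [ 0.71565288 -0.17795327] line xy of far -0.07483287836096947 -0.15261936655758673 heel [ 0.57603385 -0.18827443] push needed 0.07489747346650484
[-140.11889828   -6.4520833   133.21875175]
[{"slide":[-8.7,0.6,7.7],"angular":[0.0,-0.4,0.2],"claw":-1},
{"slide":[-8.6,0.6,7.7],"angular":[0.0,-0.4,0.2],"claw":-1},
{"slide":[-8.5,0.6,7.8],"angular":[0.0,-0.4,0.2],"claw":-1},
{"slide":[-8.5,0.7,7.9],"angular":[0.0,-0.4,0.2],"claw":-1},
{"slide":[-8.4,0.7,7.9],"angular":[0.0,-0.4,0.2],"claw":-1},
{"slide":[-8.4,0.7,8.0],"angular":[0.0,-0.4,0.2],"claw":-1},
{"slide":[-8.3,0.7,8.0],"angular":[0.0,-0.4,0.2],"claw":-1},
{"slide":[-8.3,0.8,8.1],"angular":[0.0,-0.4,0.2],"claw":-1}]

[{"slide":[-6.4,0.0,2.2],"angular":[0.0,0.0,-0.0],"claw":-1},
{"slide":[-6.4,0.0,2.3],"angular":[0.0,0.0,-0.0],"claw":-1},
{"slide":[-6.4,0.0,2.2],"angular":[0.0,0.0,-0.0],"claw":-1}]
```

Push needed is 75 mm along its axis. Lip contact is at tip X = −33, and I'll aim for +42.

>>> play_rows(increments=[{"slide": [-8.5, 0.6, 7.8], "angular": [0, -0.4, 0.2], "claw": -0.3}, {"slide": [-8.5, 0.6, 7.8], "angular": [0, -0.4, 0.2], "claw": -0.3}, {"slide": [-8.5, 0.6, 7.8], "angular": [0, -0.4, 0.2], "claw": -0.3}, {"slide": [-8.5, 0.7, 7.8], "angular": [0, -0.4, 0.2], "claw": -0.3}, {"slide": [-8.5, 0.7, 8], "angular": [0, -0.4, 0.2], "claw": -0.3}, {"slide": [-8.5, 0.7, 8], "angular": [0, -0.4, 0.2], "claw": -0.3}, {"slide": [-8.3, 0.7, 8], "angular": [0, -0.4, 0.2], "claw": -0.3}, {"slide": [-8.3, 0.8, 8], "angular": [0, -0.4, 0.2], "claw": -0.3}])

```text
time: 20.95
ee_pos: [0.5112, -0.1928, 0.0958]
tcp_rot: [179.9, 8.1, -175.8]
wrist_force: [0.2, -0.6, 0.3]
opening: 0.0298
grasp_force: 0.0
```

>>> play_rows(increments=[{"slide": [-6.4, 0, 2.2], "angular": [0, 0, 0], "claw": -0.3}, {"slide": [-6.4, 0, 2.2], "angular": [0, 0, 0], "claw": -0.3}, {"slide": [-6.4, 0, 2.2], "angular": [0, 0, 0], "claw": -0.3}, {"slide": [0, 0, 0], "angular": [0, 0, 0], "claw": -0.3}])

```text
time: 21.35
ee_pos: [0.531, -0.1915, 0.0926]
tcp_rot: [179.9, 8.1, -175.8]
wrist_force: [0.9, -0.2, -0.5]
opening: 0.0302
grasp_force: 0.0
```

Run:
```python
from h import *
o=bot.get_obs();print(loc('R'),o['wrist_force'],o['opening'],o['q'])
rows([(*pose('R',42,73,8),16)])
```

```text
[-42.45857517   0.08705736  73.81941488] [ 0.91601622 -0.19183265 -0.4835649 ] 0.030187923555886852 [-21.50496292  -0.16308669 -13.09874811  69.81336886   3.5449616
 -25.52606532]
[{"slide":[-5.2,-0.0,0.8],"angular":[0.0,0.0,0.0],"claw":-1},
{"slide":[-5.2,-0.0,0.8],"angular":[0.0,0.0,0.0],"claw":-1},
{"slide":[-5.2,-0.0,0.8],"angular":[0.0,0.0,0.0],"claw":-1},
{"slide":[-5.2,-0.0,0.8],"angular":[0.0,0.0,0.0],"claw":-1},
{"slide":[-5.2,-0.0,0.8],"angular":[0.0,0.0,0.0],"claw":-1},
{"slide":[-5.2,-0.0,0.8],"angular":[0.0,0.0,0.0],"claw":-1},
{"slide":[-5.2,-0.0,0.8],"angular":[0.0,0.0,0.0],"claw":-1},
{"slide":[-5.2,-0.0,0.8],"angular":[0.0,0.0,0.0],"claw":-1}]

[{"slide":[-5.2,-0.0,0.8],"angular":[0.0,0.0,0.0],"claw":-1},
{"slide":[-5.2,-0.0,0.8],"angular":[0.0,0.0,0.0],"claw":-1},
{"slide":[-5.3,-0.0,0.8],"angular":[0.0,0.0,0.0],"claw":-1},
{"slide":[-5.2,-0.0,0.8],"angular":[0.0,0.0,0.0],"claw":-1},
{"slide":[-5.3,-0.0,0.8],"angular":[0.0,0.0,0.0],"claw":-1},
{"slide":[-5.2,-0.0,0.8],"angular":[0.0,0.0,0.0],"claw":-1},
{"slide":[-5.3,-0.1,0.7],"angular":[0.0,0.0,0.0],"claw":-1},
{"slide":[-5.2,-0.0,0.8],"angular":[0.0,0.0,0.0],"claw":-1}]
```

>>> play_rows(increments=[{"slide": [-5.2, 0, 0.8], "angular": [0, 0, 0], "claw": -0.3}, {"slide": [-5.2, 0, 0.8], "angular": [0, 0, 0], "claw": -0.3}, {"slide": [-5.2, 0, 0.8], "angular": [0, 0, 0], "claw": -0.3}, {"slide": [-5.2, 0, 0.8], "angular": [0, 0, 0], "claw": -0.3}, {"slide": [-5.2, 0, 0.8], "angular": [0, 0, 0], "claw": -0.3}, {"slide": [-5.2, 0, 0.8], "angular": [0, 0, 0], "claw": -0.3}, {"slide": [-5.2, 0, 0.8], "angular": [0, 0, 0], "claw": -0.3}, {"slide": [-5.2, 0, 0.8], "angular": [0, 0, 0], "claw": -0.3}])

```text
time: 22.15
ee_pos: [0.5726, -0.1884, 0.0921]
tcp_rot: [179.9, 8.0, -175.8]
wrist_force: [-3.5, 0.3, 1.6]
opening: 0.0301
grasp_force: 2.1
```

>>> play_rows(increments=[{"slide": [-5.2, 0, 0.8], "angular": [0, 0, 0], "claw": -0.3}, {"slide": [-5.2, 0, 0.8], "angular": [0, 0, 0], "claw": -0.3}, {"slide": [-5.2, 0, 0.8], "angular": [0, 0, 0], "claw": -0.3}, {"slide": [-5.2, 0, 0.8], "angular": [0, 0, 0], "claw": -0.3}, {"slide": [-5.2, 0, 0.8], "angular": [0, 0, 0], "claw": -0.3}, {"slide": [-5, 0, 0.8], "angular": [0, 0, 0], "claw": -0.3}, {"slide": [-4, 0, 0.6], "angular": [0, 0, 0], "claw": -0.3}, {"slide": [-4, 0, 0.6], "angular": [0, 0, 0], "claw": -0.3}])

```text
time: 22.95
ee_pos: [0.6119, -0.1855, 0.0916]
tcp_rot: [179.9, 8.0, -175.8]
wrist_force: [-4.4, -0.4, 2.1]
opening: 0.0298
grasp_force: 2.1
```

>>> play_rows(increments=[{"slide": [-2, 0, 0], "angular": [0, 0, 0], "claw": -0.3}, {"slide": [0, 0, 0], "angular": [0, 0, 0], "claw": -0.3}, {"slide": [10, 0, 0], "angular": [0, 0, 0], "claw": -0.3}, {"slide": [25, 0, 0], "angular": [0, 0, 0], "claw": -0.3}, {"slide": [35, 0, -10], "angular": [0, 0, 0], "claw": -0.3}, {"slide": [35, 0, -30], "angular": [0, 0, 0], "claw": -0.3}, {"slide": [30, 0, -30], "angular": [0, 0, 0], "claw": -0.3}, {"slide": [10, 0, -20], "angular": [0, 0, 0], "claw": -0.3}])

```text
time: 23.75
ee_pos: [0.4553, -0.197, 0.1624]
tcp_rot: [180.0, 8.1, -175.8]
wrist_force: [0.4, -1.3, -0.1]
opening: 0.0298
grasp_force: 0.0
```

Run:
```python
from h import *
snap('scene','s10');snap('top','t10');o=bot.get_obs();print(loc('R'),o['wrist_force'],o['ee_pos'],o['time'])
cv2.imwrite('pics/c10.png',np.vstack([cv2.resize(cv2.imread('pics/s10.png')[150:310,140:440],(562,300)),cv2.resize(cv2.imread('pics/t10.png')[120:280,200:500],(562,300))]))
```

```text
[-116.33846614   -0.68215243  145.22995129] [-0.61029829 -0.37307083  0.69002055] [ 0.45727111 -0.19766905  0.16402872] 23.85
```

View pics/c10.png

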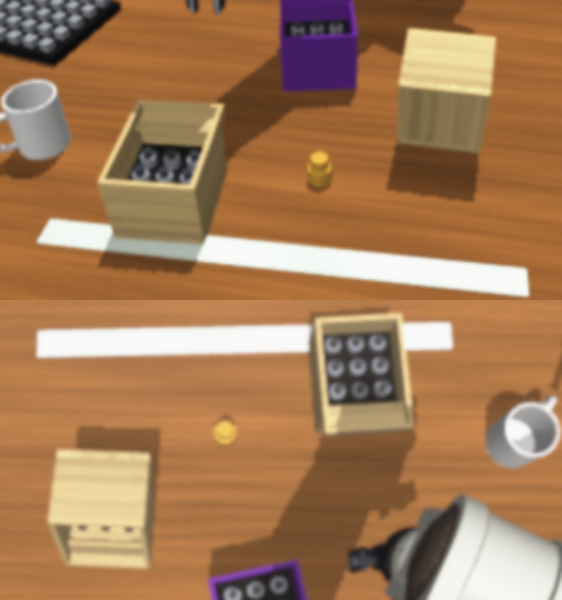

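The crate's far foot (158,235) is now within the white band, slightly robot-side of its centre. I'll measure from both views.

```bash
python3 - <<'E'
from m import *
h,yw=meas([(314,19),(402,14),(412,128),(323,134)],1.874,(200,120))
for p in((112,230),(203,240)): print(onz('scene',140+p[0]/1.873,150+p[1]/1.875,0))
s=open('h.py').read(); import re
s=re.sub(r"R=\(\.5760,[^)]*\)|R=\(0\.5760,[^)]*\)","R=(%.4f,%.4f,%.1f)"%(h[0],h[1],yw),s); open('h.py','w').write(s)
E
python3 - <<'E'
from h import *
print(HEEL,loc('R'))
rows([(*pose('R',-60,76,8),6),(*pose('R',-25,74,8),7)])
E
```

```text
len 0.16248103174051326 w 0.12285646217635307 yaw 3.294440767955 far [ 0.78541304 -0.17537805] line xy of far -0.005025952421340318 -0.15229517859193206 heel [ 0.6456444  -0.18342345] push needed 0.0050275542872260225
[ 7.79237409e-01 -2.38405728e-01  1.11022302e-16]
[ 7.75621963e-01 -1.14878186e-01  1.11022302e-16]
{'L': (0.5055, 0.1565, 7.6), 'R': (0.6456, -0.1834, 3.3)} [-186.08005314   -3.3948521   145.22995129]
[{"slide":[-19.1,0.3,14.5],"angular":[0.0,0.1,0.1],"claw":-1},
{"slide":[-19.2,0.3,14.4],"angular":[0.0,0.1,0.1],"claw":-1},
{"slide":[-19.2,0.3,14.4],"angular":[0.0,0.1,0.1],"claw":-1},
{"slide":[-19.2,0.4,14.4],"angular":[0.0,0.1,0.1],"claw":-1},
{"slide":[-19.2,0.4,14.3],"angular":[0.0,0.1,0.1],"claw":-1},
{"slide":[-19.3,0.4,14.3],"angular":[0.0,0.1,0.1],"claw":-1},
{"slide":[-4.9,-0.0,1.0],"angular":[0.0,-0.0,0.0],"claw":-1},
{"slide":[-4.9,-0.0,0.9],"angular":[0.0,-0.0,0.0],"claw":-1}]

[{"slide":[-4.9,-0.0,1.0],"angular":[0.0,-0.0,0.0],"claw":-1},
{"slide":[-4.9,-0.0,0.9],"angular":[0.0,-0.0,0.0],"claw":-1},
{"slide":[-4.9,-0.1,1.0],"angular":[0.0,-0.0,0.0],"claw":-1},
{"slide":[-5.0,-0.0,0.9],"angular":[0.0,-0.0,0.0],"claw":-1},
{"slide":[-4.9,-0.1,1.0],"angular":[0.0,-0.0,0.0],"claw":-1}]
```

The top view puts the far foot 5 mm short and the scene view 13 mm; tolerance is 21 mm. I'll nudge it 8 mm more for margin.

>>> play_rows(increments=[{"slide": [-19.2, 0.3, 14.4], "angular": [0, 0, 0], "claw": -0.3}, {"slide": [-19.2, 0.3, 14.4], "angular": [0, 0, 0], "claw": -0.3}, {"slide": [-19.2, 0.3, 14.4], "angular": [0, 0, 0], "claw": -0.3}, {"slide": [-19.2, 0.4, 14.4], "angular": [0, 0, 0], "claw": -0.3}, {"slide": [-19.2, 0.4, 14.4], "angular": [0, 0, 0], "claw": -0.3}, {"slide": [-19.2, 0.4, 14.4], "angular": [0, 0, 0], "claw": -0.3}, {"slide": [-5, 0, 1], "angular": [0, 0, 0], "claw": -0.3}, {"slide": [-5, 0, 1], "angular": [0, 0, 0], "claw": -0.3}])

```text
time: 24.65
ee_pos: [0.5934, -0.1844, 0.0896]
tcp_rot: [179.9, 8.0, -175.8]
wrist_force: [-0.1, -0.1, 0.1]
opening: 0.0297
grasp_force: 0.0
```

>>> play_rows(increments=[{"slide": [-5, 0, 1], "angular": [0, 0, 0], "claw": -0.3}, {"slide": [-5, 0, 1], "angular": [0, 0, 0], "claw": -0.3}, {"slide": [-5, 0, 1], "angular": [0, 0, 0], "claw": -0.3}, {"slide": [-5, 0, 1], "angular": [0, 0, 0], "claw": -0.3}, {"slide": [-5, 0, 1], "angular": [0, 0, 0], "claw": -0.3}, {"slide": [0, 0, 0], "angular": [0, 0, 0], "claw": -0.3}])

```text
time: 25.25
ee_pos: [0.6194, -0.1829, 0.0892]
tcp_rot: [179.9, 8.0, -175.8]
wrist_force: [-0.5, 0.1, -0.8]
opening: 0.03
grasp_force: 0.0
```

Run:
```python
from h import *
o=bot.get_obs();print(loc('R'),o['wrist_force'],o['time'])
```

```text
[-23.4897326    2.11419557  70.36397441] [-0.49724482  0.06099585 -0.76506104] 25.25
```

>>> play_rows(increments=[{"slide": [10, 0, 0], "angular": [0, 0, 0], "claw": -0.3}, {"slide": [25, 0, 0], "angular": [0, 0, 0], "claw": -0.3}, {"slide": [35, 0, -10], "angular": [0, 0, 0], "claw": -0.3}, {"slide": [35, 0, -30], "angular": [0, 0, 0], "claw": -0.3}, {"slide": [30, 0, -30], "angular": [0, 0, 0], "claw": -0.3}, {"slide": [10, 0, -20], "angular": [0, 0, 0], "claw": -0.3}, {"slide": [0, 0, 0], "angular": [0, 0, 0], "claw": -0.3}, {"slide": [0, 0, 0], "angular": [0, 0, 0], "claw": -0.3}])

```text
time: 26.05
ee_pos: [0.4632, -0.1946, 0.1582]
tcp_rot: [180.0, 8.1, -175.8]
wrist_force: [0.3, 0.2, -1.1]
opening: 0.0299
grasp_force: 0.0
```

Run:
```python
from h import *
snap('scene','s11');snap('top','t11')
for n,a in(('s',(slice(150,310),slice(140,440))),('t',(slice(120,230),slice(360,440)))):
    x,y=[cv2.imread(f'pics/{n}{k}.png')[a] for k in(10,11)]
    d=cv2.absdiff(x,y).max(2)>25; print(n,d.sum(),cv2.boundingRect(d.astype('uint8')))
# vertical shift of crate rim in top view by phase correlation
p=[cv2.cvtColor(cv2.imread(f'pics/t{k}.png'),cv2.COLOR_BGR2GRAY)[120:195,370:418].astype('f4') for k in(10,11)]
sh,_=cv2.phaseCorrelate(*p); print(sh)
print('shift m',onz('top',390+sh[0],150+sh[1],.102)-onz('top',390,150,.102))
L=[cv2.imread(f'pics/s{k}.png')[160:240,345:415].astype(int) for k in(10,11)];print('left crate diff',abs(L[0]-L[1]).mean())
```

```text
s 894 (51, 3, 202, 146)
t 1364 (0, 2, 80, 108)
(-0.11436116083091363, -1.3825652682655445)
shift m [0.00370008 0.00021519 0.        ]
left crate diff 0.8761904761904762
```

```bash
python3 -c "
from h import *
print(bot.job_done())"
```

```text
the job is handed in; nothing more can be done
None
```

I handed the job in at about 26 s: the stamped crate (the robot's right one) lies flat with its far foot roughly 0–9 mm short of the dispatch line's centre (21 mm allowed), the plain left crate still stands on its nose about 42 mm from its start (80 mm allowed), and the interface gave no verdict.

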